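# Load the bench kiln

## Task

Load the bench kiln with all the painted tea-light holders from the cork mat: draw back the safety bolt, raise the lift door right up, and pull the firing tray right out with the tray hook in its finger hole. Stand every holder upright on the floor of the tray, push the tray fully home, lower the door right down and shoot the bolt fully forward over it. At the end the hook must lie back in its cradle as it was found; leave the jar, the paint box and the glaze bottle where they are.

Things in the scene. Friction and masses are not known exactly. Their poses are not given: they have to be found in the camera images.
- kiln: bench kiln, teal steel case on rubber feet, fixed; 360 wide (y), 270 deep, 185 high. Origin on the table under the middle of the mouth, at the case's front face; +x points into the chamber, y along the front, z up. Mouth 250 wide, 58 to 150 mm above the table; chamber 210 deep. Guide posts 20 wide, 24 proud, 265 high beside the mouth at y = +-152. Cream control box on the +y end, 50 proud
- bolt (a joint): brass safety bolt on top of the case by its front edge, at kiln y = -100. 0 = shot: its nose lies over the door's top edge and the door cannot be raised; grows as it is drawn back along kiln +x; 0.035 = fully drawn (clear of the door from 0.020). 2.5 N of friction; stays where left. It cannot be shot while the door is up
- bolt_knob (a point): on the axis of the bolt's upright red knob (16 mm round stem, 21 mm ball on top), 40 mm above the case's top and 9 mm below the middle of the ball. The stem stands on the bolt bar, whose top is 10 mm above the case. Moves with the bolt; kiln x = 50, y = -100, z = 225 when shot
- door (a joint): steel lift door running straight up between the posts, in front of the mouth: 280 wide, 14 thick (faces at kiln x = -18 and -4), 48 to 182 mm high when down. 0 = right down, grows as raised, 0.105 = fully up. Counterbalanced: 3 to 4 N moves it either way and it stays where left. Locked while the bolt is shot
- door_handle (a point): middle of the door's black handle bar: 12 mm round, 110 long along kiln y, above the door's top edge and in the plane of the door, on a leg at each end, 34 mm clear under it. Kiln x = -11, z = 222 when the door is down; rises with the door
- tray (a joint): dark steel firing tray on runners in the kiln. 0 = fully home (against its stop), its front then just inside the mouth behind the door; grows as it is pulled out along kiln -x; 0.195 = fully out. 2 N of friction; stays where left
- tray_hole (a point): centre of the finger hole, on the top face of the bright aluminium tab at the tray's front. The hole is 22 long (along the pull) by 36 wide, through the 5 mm thick, 70 wide tab; top 77 mm above the table. The tab ends 20 mm in front of this point; the tray's rim is 24 mm behind it. Below is open space down to 58 mm. Kiln x = 26 when home; moves with the tray
- tray_in (a point): centre of the tray's flat floor, on its top face, 67 mm above the table, 94 mm behind the finger hole. Floor inside the rim 132 (along kiln x) by 227 (along y); the rim stands 10 mm above the floor. Moves with the tray; axes as the kiln's
- hook: tray hook, 130 g: wooden handle 120 long, 20 wide, 20 high, with an 8 mm round steel rod going on from its front end along +x and turned straight down at its end. Origin at the middle of the handle, z up. The down-turned end is 135 mm ahead of the origin and reaches 39 mm below it
- hook_tip (a point): lower end of the hook's down-turned steel point (hook x = 135, z = -39)
- cradle: wooden cradle of the hook, fixed: base 150 by 56, 10 thick, two cheeks 10 thick at x = +-48, each with a notch (bottom 35 mm above the table, 23 wide, flaring upwards to 52 high) for the handle; the hook's point hangs beyond the base's +x end. Origin on the table under its middle; the hook lies with its origin 45 mm above this, its x along this x
- mat: cork mat, fixed, 170 by 280, 2 thick; the holders stand on it at the start. Origin in the middle of its underside, on the table
- holder1: painted stoneware tea-light holder, round, 44 across, 34 high, cream with dark blue bands; origin in the middle of its underside, z up; 50 to 100 g. May be absent
- holder2: painted stoneware tea-light holder, round, 44 across, 34 high, cream with rust red bands; origin in the middle of its underside, z up; 50 to 100 g. May be absent
- holder3: painted stoneware tea-light holder, round, 44 across, 34 high, cream with green bands; origin in the middle of its underside, z up; 50 to 100 g. May be absent
- holder4: painted stoneware tea-light holder, round, 44 across, 34 high, cream with ochre yellow bands; origin in the middle of its underside, z up; 50 to 100 g. May be absent
- holder5: painted stoneware tea-light holder, round, 44 across, 34 high, cream with purple bands; origin in the middle of its underside, z up; 50 to 100 g. May be absent
- jar: lidded jar of green water, 64 across, 95 high; not to be disturbed. Origin in the middle of its underside
- paintbox: white open box of paint tubes, 120 by 140 by 40 high; not to be disturbed. Origin in the middle of its underside
- glaze: small cream glaze bottle with a red cap, 48 across, 85 high; not to be disturbed. Origin in the middle of its underside
Not all that is in view belongs to the job. Several things have the shape of the hook; the one meant has the colours described above. Several things look just like the holder3: the one meant starts farthest to the robot's right.

How it is judged:
By the outcome, as a careful person would: the job done as asked, in the order asked, and still so for the second after the job is handed in, with the robot touching nothing.
Of holder1, holder2, holder3, holder4, holder5 only 2 to 4 are there at a start; the rules pass over those that are not, and their reading is None.
At some moment in a run one of holder1, holder2, holder3, holder4, holder5 may be knocked a few centimetres aside while the robot is not near it.
It also fails if it takes over 210 s, if anything falls off the work surface, if the arm or the gripper's body presses on something with over 40 N, if the wrist force passes 120 N, or if a joint passes its speed limit or range.

## Robot

A 6-joint arm with a two-finger parallel gripper is mounted at the origin on the work surface. World frame = base frame: x ahead of the robot, y to its left, z up, the work surface at z = 0. Lengths are in m, angles in degrees, forces in N, time in s.
With the tool pointing down it reaches from about 0.25 to 0.775 m from the base axis. Payload 4 kg.
Tool frame: the origin (TCP) lies where the fingers leave the gripper's body, on its centre line; the fingertips stand 97 mm ahead of it and the grasp point (between the pads) lies 78 mm ahead of it; z points along the fingers, y is the line along which they close (so a half turn about z gives the same grasp; the last joint's range is limited). The gripper opens to 94 mm and grips with 3 to 60 N. Pads are 16 mm wide; open, the fingers measure 119 mm over their backs; the gripper's body (75 mm by 177 mm) begins 78 mm behind the grasp point.
Start: joints at [65.77, 4.996, 78.535, -0, 96.463, -5.907], TCP at [0.173, 0.522, 0.303] pointing down, gripper open.
Joint ranges: [-177.83, 177.83], [-43.37, 116.18], [15.69, 146.23], [-61.86, 241.86], [9.47, 152.12], [-147.06, 147.06]. Speed limits (degrees/s): [159.86, 159.86, 180, 180, 180, 180].

## Interface

Orientations are given as a 3x3 rotation matrix whose columns are the frame's x, y, z axes.
In Python, from bench import ctrl gives the robot as it stands.
- The arm moves only by the tool apply_moves, never from a script. Its argument "rows" is a list of rows, each an object of numbers: "ax", "ay", "az": the turn, a rotation vector about the tool's x, y, z normalised to -1 to 1, where 1 is pi/2 rad; "x", "y", "z": the shift along the tool's x, y, z normalised to -1 to 1, where 1 is 1000 mm; "gripper": the opening, from 0 (shut) to 1 (fully open). A call has exactly 8 rows; each row shifts and turns the commanded pose from where the row before left it, along the tool's axes as they then stand; what a row does not reach is not made up. A row lasts 1/12 s, in which the tool goes at most 41.7 mm and 7.16 degrees, less where a joint would pass 70% of its speed; a pose out of reach is approached as far as the arm can. A call with a number of a shift or a turn outside -1 to 1 is refused whole. A call with a gripper value outside its range is refused whole. The fingers move at their own pace and stop on an object; "newtons" is the grip in N (left out, the last holds). Time passes only in rows, so rows that do not move let the fingers close, or fill a call up. It gives the time, the measured TCP pose, the force, the opening and the grip force at its end, in the units of the state.
- ctrl.read_state(): the state, without advancing time (a new reading comes with each control period).
- ctrl.read_camera(name): name is "scene" or "top" or "wrist"; returns the picture (384x512x3 uint8, red, green, blue); there is no depth.
- ctrl.calibration(name): a dict with "fx", "fy", "cx", "cy" (pixels), "eye" and "rotation" of the camera in the world. Camera axes: x right, y up, looking along -z (the intrinsics and any distortion apply to the point x, -y, -z); pixel columns grow to the right and rows downward; lengths in m; the calibration is good to about 2 mm. The wrist camera is an equidistant fisheye: a pixel r from the principal point sees the ray r / f radians off the axis. A picture is of the moment at which its call begins: read the wrist's pose just before it. calibration takes no time and is no camera call; for the wrist camera it gives the pose at the moment of the call.
- ctrl.close_job(): hands the job in; it is judged then, once.
The state is a dict: "clock": time; "joints": joint angles; "joint_vel": joint speeds; "joint_torque": joint torques, N m; "ee_pos": TCP position; "eef_rot": TCP orientation; "contact_force": force on the tool from outside, world axes, zero at the start; "moment": the same for the moment, N m; "width": finger opening in m; "grip_force": force on a finger pad.
Only numpy, scipy, OpenCV 4.12 (cv2) and the standard library are available. Lean on these libraries where they do the work, as an engineer would, in place of code of your own. Each camera call takes 0.05 s, during which the arm holds its last target. There are 200 camera calls.

## Working session

There is one attempt and no reset: what is moved stays moved. The work goes in short steps, Python scripts to look and compute and a tool call to move; the robot and the scene stay as the last step left them, time stands still between calls to the robot, and variables do not carry over. Pictures are saved under pics/ and viewed, at most 14 in all, crops included, and the job is handed in when it is done.

Besides the shell and the picture viewer there is one more tool, called after "Call:" as name(argument=value, ...) on one line, values as JSON. apply_moves: Moves the arm, as the interface text tells. Scaled input: -1 to 1 covers 1000 mm each way for a shift and pi/2 rad each way for a turn. Its arguments: {"type":"object","properties":{"rows":{"type":"array","items":{"type":"object","properties":{"ax":{"type":"number"},"ay":{"type":"number"},"az":{"type":"number"},"x":{"type":"number"},"y":{"type":"number"},"z":{"type":"number"},"gripper":{"type":"number"}}}},"newtons":{"type":"number"}},"required":["rows"]}

```bash
ls; mkdir -p pics
cat > h.py <<'E'
import numpy as np, cv2
from bench import ctrl
def snap(n,f):
    c=ctrl.calibration(n); im=ctrl.read_camera(n); cv2.imwrite(f'pics/{f}.png',im[:,:,::-1]); np.save(f'pics/{f}.npy',{'c':c},allow_pickle=True); return im,c
def ray(c,u,v,wrist=False):
    x=(u-c['cx'])/c['fx']; y=(v-c['cy'])/c['fy']
    if wrist:
        r=np.hypot(x,y); s=np.sin(r)/r if r>1e-9 else 1; d=np.array([x*s,-y*s,-np.cos(r)])
    else: d=np.array([x,-y,-1.])
    return np.array(c['eye']),np.array(c['rotation'])@d
def onz(c,u,v,z,wrist=False):
    e,d=ray(c,u,v,wrist); return e+d*(z-e[2])/d[2]
def proj(c,p,wrist=False):
    q=np.array(c['rotation']).T@(np.array(p)-np.array(c['eye'])); x,y,z=q[0],-q[1],-q[2]
    if wrist:
        t=np.arctan2(np.hypot(x,y),z); k=t/np.hypot(x,y); return c['cx']+c['fx']*x*k,c['cy']+c['fy']*y*k
    return c['cx']+c['fx']*x/z,c['cy']+c['fy']*y/z
def load(f): return cv2.imread(f'pics/{f}.png')[:,:,::-1],np.load(f'pics/{f}.npy',allow_pickle=True).item()['c']
E
python3 - <<'E'
from h import *
for n in ['scene','top','wrist']:
    im,c=snap(n,n+'0'); print(n,c)
a=[cv2.imread(f'pics/{n}0.png') for n in ['scene','top']]
for n,i in zip(['s','t'],a): cv2.imwrite(f'pics/{n}0b.png',cv2.resize(i,(800,600),interpolation=cv2.INTER_CUBIC))
print(ctrl.read_state())
E
```

```text
pics
scene {'fx': 367.18685292678447, 'fy': 367.18685292678447, 'cx': 255.74173866018614, 'cy': 195.0774654417496, 'eye': array([1.11607837, 0.30691228, 1.04495149]), 'rotation': array([[-0.2609523 , -0.81580784,  0.51610218],
       [ 0.96534671, -0.2188074 ,  0.1422289 ],
       [-0.00310448,  0.5353325 ,  0.84463571]])}
top {'fx': 425.4958197266133, 'fy': 425.4958197266133, 'cx': 258.2788425232816, 'cy': 195.58569236486994, 'eye': array([0.28691045, 0.17734768, 1.58084511]), 'rotation': array([[-0.00178958,  0.98177321, -0.19004781],
       [-0.99999505, -0.00126515,  0.00288074],
       [ 0.00258779,  0.19005202,  0.98177061]])}
wrist {'fx': 297.3186396354542, 'fy': 297.3186396354542, 'cx': 252.39721352130084, 'cy': 188.94856895313103, 'eye': array([0.10088844, 0.54557919, 0.38410987]), 'rotation': array([[ 0.31475721, -0.91619233, -0.24803127],
       [ 0.94916946,  0.30318994,  0.08457656],
       [-0.00228781, -0.26204479,  0.965053  ]])}
{'clock': 0.15, 'joints': array([ 6.57710567e+01,  5.03056935e+00,  7.86039599e+01, -1.84343809e-03,
        9.64623498e+01, -5.90630264e+00]), 'joint_vel': array([ 0.04891735, -0.100046  , -0.36861963,  0.02532726, -0.05784238,
       -0.02196303]), 'joint_torque': array([ 3.12547592e-03, -3.40642941e+01, -3.02792537e+01,  7.19598471e-02,
        3.05147166e-02, -1.24039166e-04]), 'ee_pos': array([0.17280176, 0.52188241, 0.3017695 ]), 'eef_rot': array([[-9.49300151e-01,  3.14370452e-01, -6.64747034e-04],
       [ 3.14371123e-01,  9.49298888e-01, -1.55503490e-03],
       [ 1.42186596e-04, -1.68517214e-03, -9.99998570e-01]]), 'contact_force': array([ 0.23134518, -0.33504362,  0.24225647]), 'moment': array([ 0.00704991, -0.03488272, -0.03274448]), 'grip_force': 0.0, 'width': 0.0939206074294034}
```

View pics/s0b.png

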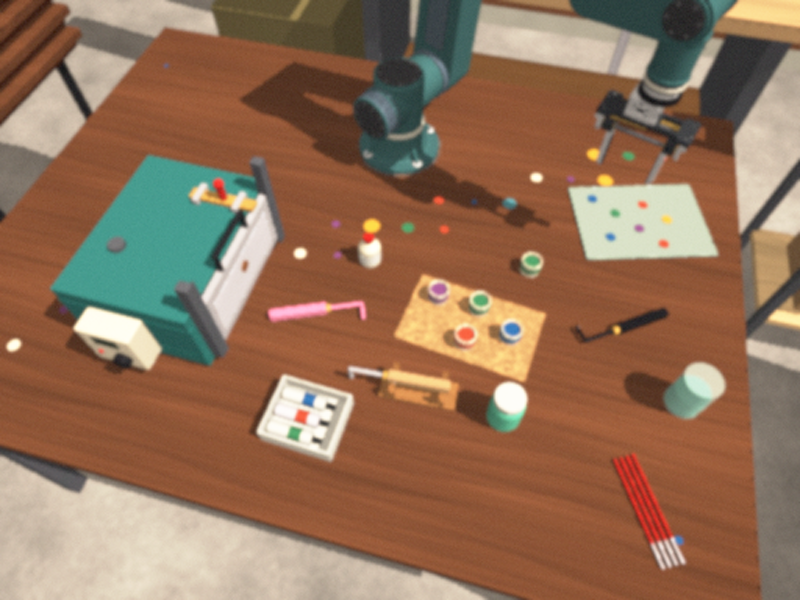

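View pics/t0b.png

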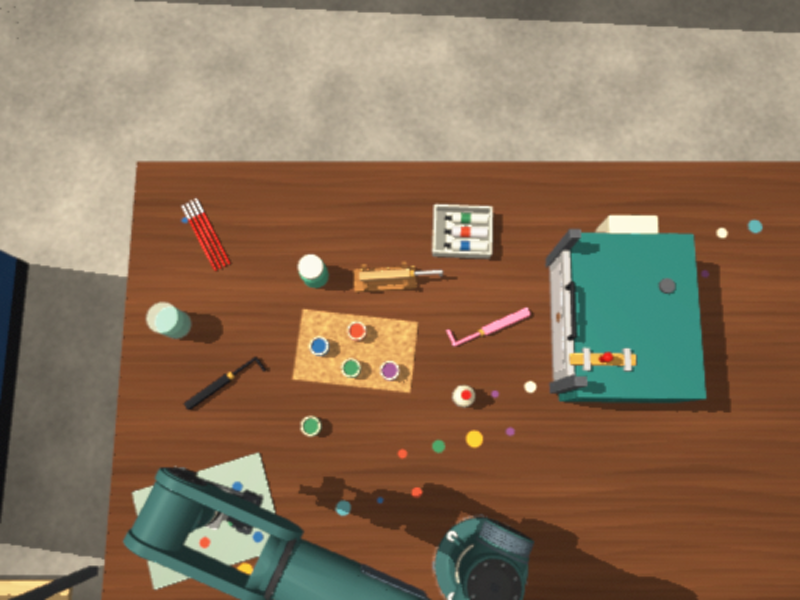

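The scene shows the kiln at upper left with its mouth facing the mat, and holders purple (438,290), green (480,300), red (466,336) and blue (511,330) on the mat; the yellow one is absent. In the top view the kiln is at (635,315), the wooden hook and cradle at (400,277), a pink decoy hook at (490,327) and a stray green holder at (310,426). The mat green lies farther right than the stray, so it is the one meant.

```bash
cat > m.py <<'E'
from h import *
im,c=load('top0')
hsv=cv2.cvtColor(np.ascontiguousarray(im),cv2.COLOR_RGB2HSV)
def cen(mask,roi):
    x0,y0,x1,y1=[int(t*.64) for t in roi]; m=np.zeros(mask.shape,np.uint8); m[y0:y1,x0:x1]=mask[y0:y1,x0:x1]
    ct=max(cv2.findContours(m,0,2)[0],key=cv2.contourArea); return m,ct
H,S,V=[hsv[:,:,i].astype(int) for i in range(3)]
# holders
for n,(u,v) in dict(blue=(319,346),red=(357,331),green=(351,368),purple=(390,370)).items():
    u0,v0=int(u*.64),int(v*.64); y,x=np.mgrid[0:384,0:512]
    w=((H<8)|(H>25)|(V>215)&(S<70)|(S<60))&(np.hypot(x-u0,y-v0)<9)&(S>0)
    sat=(S>90)&((H>30)|(H<7))&(np.hypot(x-u0,y-v0)<9)
    print(n,'inner',onz(c,x[sat].mean()+.0,y[sat].mean(),.03)[:2].round(4),sat.sum())
teal=((H>78)&(H<95)&(S>110)).astype(np.uint8)
m,ct=cen(teal,(545,225,715,405)); r=cv2.minAreaRect(ct); b=cv2.boxPoints(r)
P=np.array([onz(c,*p,.185)[:2] for p in b]); print('case top box',P.round(3).tolist(),'sides',np.linalg.norm(np.diff(P,axis=0),axis=1))
red=(((H<6)|(H>174))&(S>180)&(V>100)).astype(np.uint8)
m,ct=cen(red,(595,345,620,370)); k=ct[:,0].mean(0); print('knob',k,onz(c,*k,.234).round(4))
# hook clicks
for n,u,v,z in [('handle back',360,278,.055),('handle front',414,273,.055),('rod end',442,273,.055),('base-left',355,285,.01),('doorhandle top',571,285,.222),('dh bot',571,340,.222),('jar',311,267,.095),('glaze',465,395,.085),('pb',463,231,.04),('mat',356,351,.0)]:
    print(n,onz(c,u*.64,v*.64,z).round(3))
cv2.imwrite('pics/a.png',np.hstack([cv2.resize(cv2.imread('pics/top0.png')[165:192,222:292],(0,0),fx=6,fy=6,interpolation=2)]))
E
python3 m.py
python3 - <<'E'
import cv2
i=cv2.imread('pics/top0.png')
a=cv2.resize(i[165:192,220:290],(700,270),interpolation=2); b=cv2.resize(i[145:262,345:465],(0,0),fx=2.7,fy=2.7,interpolation=2)
import numpy as np
o=np.zeros((600,700,3),np.uint8); o[:270]=a; o[275:275+b.shape[0],:b.shape[1]]=b
s=cv2.imread('pics/scene0.png')[225:270,215:300]; s=cv2.resize(s,(0,0),fx=4,fy=4,interpolation=2); o[275:275+s.shape[0],340:340+s.shape[1]]=s
cv2.imwrite('pics/crop1.png',o)
E
```

```text
blue inner [0.4924 0.3739] 58
red inner [0.5282 0.2861] 51
green inner [0.4409 0.2975] 55
purple inner [0.4355 0.2076] 53
case top box [[0.719, -0.168], [0.718, -0.486], [0.356, -0.454], [0.356, -0.151]] sides [0.3180711  0.36389296 0.30297489]
knob [388.375 228.125] [ 0.4417 -0.2401  0.234 ]
handle back [0.649 0.275 0.055]
handle front [0.661 0.148 0.055]
rod end [0.661 0.082 0.055]
base-left [0.642 0.29  0.01 ]
doorhandle top [ 0.593 -0.178  0.222]
dh bot [ 0.477 -0.172  0.222]
jar [0.665 0.386 0.095]
glaze [0.373 0.036 0.085]
pb [0.768 0.029 0.04 ]
mat [0.483 0.287 0.   ]
```

View pics/crop1.png

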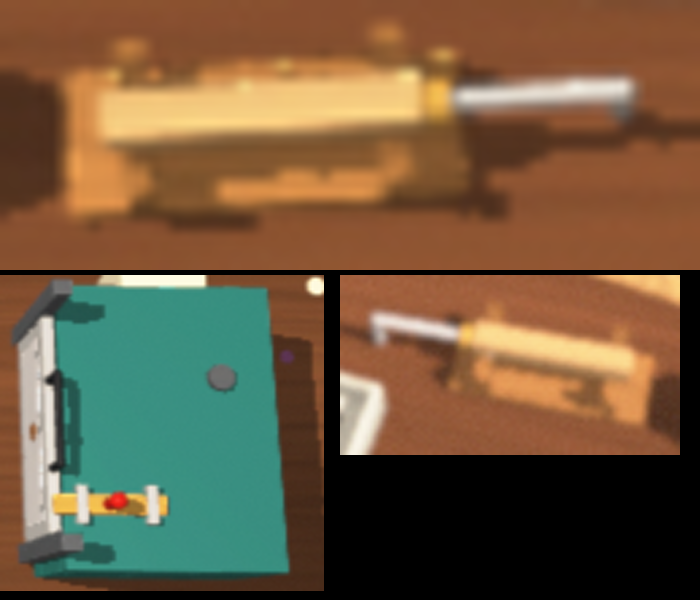

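Call:
apply_moves(rows=[{"az": -0.061, "z": -0.025, "gripper": 1}, {"az": -0.061, "z": -0.025, "gripper": 1}, {"az": -0.061, "z": -0.025, "gripper": 1}, {"az": -0.061, "z": -0.025, "gripper": 1}, {"x": -0.011, "y": -0.038, "gripper": 1}, {"x": -0.011, "y": -0.038, "gripper": 1}, {"x": -0.011, "y": -0.038, "gripper": 1}, {"x": -0.011, "y": -0.038, "gripper": 1}])

```text
schema error: expected keys ax, ay, az, x, y, z, gripper
```

Call:
apply_moves(rows=[{"x": -0.011, "y": -0.038, "gripper": 1}, {"x": -0.011, "y": -0.038, "gripper": 1}, {"x": -0.011, "y": -0.038, "gripper": 1}, {"x": -0.011, "y": -0.038, "gripper": 1}, {"x": -0.011, "y": -0.038, "gripper": 1}, {"x": -0.011, "y": -0.038, "gripper": 1}, {"x": -0.011, "y": -0.038, "gripper": 1}, {"x": -0.011, "y": -0.038, "gripper": 1}])

```text
schema error: expected keys ax, ay, az, x, y, z, gripper
```

Call:
apply_moves(rows=[{"x": -0.011, "y": -0.038, "gripper": 1}, {"x": -0.011, "y": -0.038, "gripper": 1}, {"x": -0.011, "y": -0.038, "gripper": 1}, {"x": -0.011, "y": -0.038, "gripper": 1}, {"x": -0.011, "y": -0.038, "gripper": 1}, {"x": -0.011, "y": -0.038, "gripper": 1}, {"gripper": 1}, {"gripper": 1}])

```text
schema error: expected keys ax, ay, az, x, y, z, gripper
```

Run:
```python
from h import *
im,c=snap('wrist','w1'); s=ctrl.read_state(); print(s['clock'],s['ee_pos'],s['joints'],s['eef_rot'][:,1]); print(c['eye'])
```

```text
0.2 [0.17281637 0.52193232 0.30195156] [ 6.57711512e+01  5.02401901e+00  7.85904643e+01 -4.19951702e-04
  9.64626954e+01 -5.90620031e+00] [ 0.31436814  0.9493002  -0.00134062]
[0.10089791 0.54560068 0.38425682]
```

View pics/w1.png

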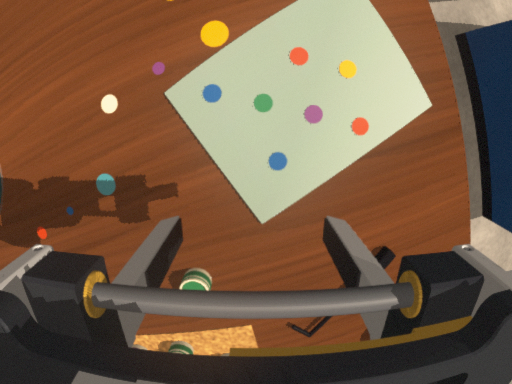

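The picture is still from the start pose: the drying board is in view, with the fingertips near (165,225) and (335,225). All keys are needed in each row.

Call:
apply_moves(rows=[{"ax": 0, "ay": 0, "az": -0.061, "x": 0, "y": 0, "z": -0.025, "gripper": 1}, {"ax": 0, "ay": 0, "az": -0.061, "x": 0, "y": 0, "z": -0.025, "gripper": 1}, {"ax": 0, "ay": 0, "az": -0.061, "x": 0, "y": 0, "z": -0.025, "gripper": 1}, {"ax": 0, "ay": 0, "az": -0.061, "x": 0, "y": 0, "z": -0.025, "gripper": 1}, {"ax": 0, "ay": 0, "az": 0, "x": -0.011, "y": -0.038, "z": 0, "gripper": 1}, {"ax": 0, "ay": 0, "az": 0, "x": -0.011, "y": -0.038, "z": 0, "gripper": 1}, {"ax": 0, "ay": 0, "az": 0, "x": -0.011, "y": -0.038, "z": 0, "gripper": 1}, {"ax": 0, "ay": 0, "az": 0, "x": -0.011, "y": -0.038, "z": 0, "gripper": 1}])

```text
clock: 0.87
ee_pos: [0.2266, 0.3718, 0.4024]
eef_rot: [[-0.998, -0.065, 0.0], [-0.065, 0.998, -0.0], [-0.0, -0.0, -1.0]]
contact_force: [1.0, 0.2, 0.5]
width: 0.0939
grip_force: 0.0
```

Call:
apply_moves(rows=[{"ax": 0, "ay": 0, "az": 0, "x": -0.011, "y": -0.038, "z": 0, "gripper": 1}, {"ax": 0, "ay": 0, "az": 0, "x": -0.011, "y": -0.038, "z": 0, "gripper": 1}, {"ax": 0, "ay": 0, "az": 0, "x": -0.011, "y": -0.038, "z": 0, "gripper": 1}, {"ax": 0, "ay": 0, "az": 0, "x": -0.011, "y": -0.038, "z": 0, "gripper": 1}, {"ax": 0, "ay": 0, "az": 0, "x": -0.011, "y": -0.038, "z": 0, "gripper": 1}, {"ax": 0, "ay": 0, "az": 0, "x": -0.011, "y": -0.038, "z": 0, "gripper": 1}, {"ax": 0, "ay": 0, "az": 0, "x": -0.011, "y": -0.038, "z": 0, "gripper": 1}, {"ax": 0, "ay": 0, "az": 0, "x": -0.011, "y": -0.038, "z": 0, "gripper": 1}])

```text
clock: 1.53
ee_pos: [0.3334, 0.0736, 0.4028]
eef_rot: [[-0.998, -0.064, 0.001], [-0.064, 0.998, 0.0], [-0.001, 0.0, -1.0]]
contact_force: [0.6, 0.3, 0.5]
width: 0.094
grip_force: 0.0
```

Call:
apply_moves(rows=[{"ax": 0, "ay": 0, "az": 0, "x": -0.011, "y": -0.038, "z": 0, "gripper": 1}, {"ax": 0, "ay": 0, "az": 0, "x": -0.011, "y": -0.038, "z": 0, "gripper": 1}, {"ax": 0, "ay": 0, "az": 0, "x": -0.011, "y": -0.038, "z": 0, "gripper": 1}, {"ax": 0, "ay": 0, "az": 0, "x": -0.011, "y": -0.038, "z": 0, "gripper": 1}, {"ax": 0, "ay": 0, "az": 0, "x": -0.011, "y": -0.038, "z": 0, "gripper": 1}, {"ax": 0, "ay": 0, "az": 0, "x": -0.011, "y": -0.038, "z": 0, "gripper": 1}, {"ax": 0, "ay": 0, "az": 0, "x": 0, "y": 0, "z": 0, "gripper": 1}, {"ax": 0, "ay": 0, "az": 0, "x": 0, "y": 0, "z": 0, "gripper": 1}])

```text
clock: 2.2
ee_pos: [0.414, -0.1495, 0.4014]
eef_rot: [[-0.998, -0.06, -0.003], [-0.06, 0.998, 0.002], [0.003, 0.002, -1.0]]
contact_force: [-1.0, -0.4, 0.3]
width: 0.0939
grip_force: 0.0
```

Run:
```python
from h import *
im,c=snap('wrist','w2'); s=ctrl.read_state(); print(s['clock'],s['ee_pos'],s['joints'],s['eef_rot'][:,1]); print(c['eye'])
```

```text
2.25 [ 0.41380432 -0.14822178  0.40208546] [-2.71248190e+01 -8.96992392e+00  8.08866799e+01  3.48259202e-02
  1.08194687e+02 -1.20666568e+02] [-0.0619636   0.9980773   0.00148903]
[ 0.33855016 -0.15463107  0.48407289]
```

View pics/w2.png

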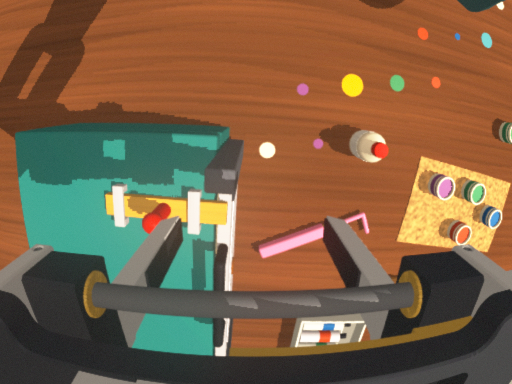

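The wrist view shows the red knob's ball at about (151,225), with the bolt bar running from (107,205) to (228,215) and the door front edge along x≈225–232.

Run:
```python
from h import *
im,c=load('w2')
hsv=cv2.cvtColor(np.ascontiguousarray(im),cv2.COLOR_RGB2HSV);H,S,V=[hsv[:,:,i].astype(int) for i in range(3)]
m=((H<6)|(H>172))&(S>150)&(V>90); m[:195]=0;m[245:]=0;m[:,:135]=0;m[:,180:]=0
y,x=np.nonzero(m); print(x.min(),x.max(),y.min(),y.max(),m.sum())
d=(x-158)-(y-217); print('ball', onz(c,151.5,225,.234,1).round(4),'base',onz(c,165,210,.196,1).round(4))
# bar edges: yellow
yl=((H>18)&(H<30)&(S>150)&(V>150)).astype(np.uint8); yl[:180]=0;yl[240:]=0;yl[:,:100]=0;yl[:,240:]=0
ys,xs=np.nonzero(yl); P=np.array([onz(c,a,b,.195,1)[:2] for a,b in zip(xs,ys)])
v=cv2.fitLine(P.astype(np.float32),2,0,.001,.001).ravel(); print('bar line',v, np.degrees(np.arctan2(v[1],v[0])),P.min(0),P.max(0))
```

```text
142 169 204 232 425
ball [ 0.4464 -0.243   0.234 ] base [ 0.4442 -0.2402  0.196 ]
bar line [ 0.0010186   0.99999946  0.4433516  -0.22616269] 89.941635 [ 0.43136049 -0.31159218] [ 0.45578963 -0.17513582]
```

Run:
```python
from h import *
im,c=load('top0')
g=lambda u,v:(345+u/2.7,145+(v-275)/2.7)
def ang(a,b): d=b-a; return np.degrees(np.arctan2(d[1],d[0])).round(2),np.linalg.norm(d[:2]).round(4)
A=onz(c,*g(289,573),.185);B=onz(c,*g(268,288),.185); print('rear edge',A,B,ang(A,B))
A=onz(c,*g(57,468),.222);B=onz(c,*g(57,373),.222); print('handle',A,B,ang(A,B))
# subpixel rear edge: teal mask rightmost per row
hsv=cv2.cvtColor(np.ascontiguousarray(im),cv2.COLOR_RGB2HSV);H,S,V=[hsv[:,:,i].astype(int) for i in range(3)]
t=(H>75)&(H<97)&(S>100)&(V>90)
L=[]
for r in range(155,250):
    xs=np.nonzero(t[r,420:470])[0]
    if len(xs): L.append(onz(c,420+xs.max()+.5,r,.185)[:2])
v=cv2.fitLine(np.array(L,np.float32),2,0,.01,.01).ravel(); print('rear',v,np.degrees(np.arctan2(v[1],v[0])))
im,c=load('w2')
hsv=cv2.cvtColor(np.ascontiguousarray(im),cv2.COLOR_RGB2HSV);H,S,V=[hsv[:,:,i].astype(int) for i in range(3)]
t=((H>75)&(H<97)&(S>100))
print([ (u,[int(V[y,u]) for y in range(120,200,4)]) for u in (30,60,90,180)])
```

```text
rear edge [ 0.35798197 -0.45741761  0.185     ] [ 0.71557388 -0.4624381   0.185     ] (np.float64(-0.8), np.float64(0.3576))
handle [ 0.48087687 -0.17420716  0.222     ] [ 0.5971818 -0.1800212  0.222    ] (np.float64(-2.86), np.float64(0.1165))
rear [ 0.99994785 -0.01021207  0.535664   -0.45739695] -0.5851188
[(30, [96, 94, 92, 93, 103, 101, 103, 101, 103, 100, 102, 103, 104, 101, 112, 165, 170, 170, 172, 167]), (60, [95, 91, 77, 97, 102, 101, 104, 104, 104, 105, 106, 101, 104, 104, 101, 104, 153, 168, 172, 171]), (90, [93, 79, 82, 99, 104, 103, 104, 102, 105, 104, 107, 107, 107, 106, 108, 172, 173, 172, 173, 173]), (180, [96, 73, 80, 80, 172, 174, 109, 108, 109, 111, 110, 107, 111, 174, 175, 175, 176, 171, 172, 137])]
```

Call:
apply_moves(rows=[{"ax": 0, "ay": 0, "az": 0.045, "x": 0, "y": 0, "z": 0, "gripper": 0.6}, {"ax": 0, "ay": 0, "az": 0, "x": -0.0105, "y": -0.031, "z": 0, "gripper": 0.6}, {"ax": 0, "ay": 0, "az": 0, "x": -0.0105, "y": -0.031, "z": 0, "gripper": 0.6}, {"ax": 0, "ay": 0, "az": 0, "x": -0.0105, "y": -0.031, "z": 0, "gripper": 0.6}, {"ax": 0, "ay": 0, "az": 0, "x": 0, "y": 0, "z": 0.02, "gripper": 0.6}, {"ax": 0, "ay": 0, "az": 0, "x": 0, "y": 0, "z": 0.02, "gripper": 0.6}, {"ax": 0, "ay": 0, "az": 0, "x": 0, "y": 0, "z": 0.0, "gripper": 0.6}, {"ax": 0, "ay": 0, "az": 0, "x": 0, "y": 0, "z": 0.0, "gripper": 0.6}])

```text
clock: 2.92
ee_pos: [0.4445, -0.2394, 0.3623]
eef_rot: [[-1.0, 0.005, -0.001], [0.005, 1.0, 0.001], [0.001, 0.001, -1.0]]
contact_force: [0.1, 0.1, 0.7]
width: 0.0561
grip_force: 0.0
```

Run:
```python
from h import *
im,c=snap('wrist','w3'); s=ctrl.read_state(); print(s['clock'],s['ee_pos'],s['joints'],s['eef_rot'][:,1])
hsv=cv2.cvtColor(np.ascontiguousarray(im),cv2.COLOR_RGB2HSV);H,S,V=[hsv[:,:,i].astype(int) for i in range(3)]
m=(((H<6)|(H>172))&(S>150)&(V>90)).astype(np.uint8); m[:,:150]=0;m[:,350:]=0;m[:180]=0;m[290:]=0
ct=max(cv2.findContours(m,0,2)[0],key=cv2.contourArea); print(cv2.boundingRect(ct),cv2.minEnclosingCircle(ct))
print('pred', proj(c,[.4445,-.242,.234],1)); 
M=cv2.moments(ct); u,v=M['m10']/M['m00'],M['m01']/M['m00']; print(u,v,onz(c,u,v,.23,1))
```

```text
2.9667 [ 0.44477233 -0.23975728  0.36374711] [-3.47671224e+01 -9.89376036e-01  7.78390095e+01  1.69444353e-02
  1.03096276e+02 -1.24466606e+02] [ 5.17797457e-03  9.99986550e-01 -2.96847058e-04]
(237, 191, 26, 36) ((249.5, 208.35714721679688), 17.70661163330078)
pred (np.float64(249.409354148426), np.float64(213.05685399120046))
249.46945760926803 209.4318062137967 [ 0.44299231 -0.2419738   0.23      ]
```

View pics/w3.png

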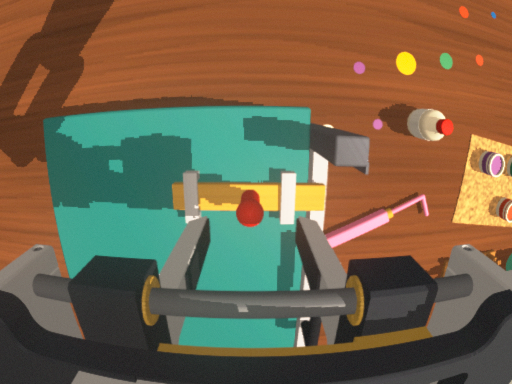

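The knob's ball is at (250,213), exactly as predicted. The bolt bar and case edges lie along the image rows, so the yaw is right.

Call:
apply_moves(newtons=20, rows=[{"ax": 0, "ay": 0, "az": 0, "x": 0, "y": -0.002, "z": 0.027, "gripper": 0.6}, {"ax": 0, "ay": 0, "az": 0, "x": 0, "y": 0, "z": 0.026, "gripper": 0.6}, {"ax": 0, "ay": 0, "az": 0, "x": 0, "y": 0, "z": 0, "gripper": 0.6}, {"ax": 0, "ay": 0, "az": 0, "x": 0, "y": 0, "z": 0, "gripper": 0}, {"ax": 0, "ay": 0, "az": 0, "x": 0, "y": 0, "z": 0, "gripper": 0}, {"ax": 0, "ay": 0, "az": 0, "x": 0, "y": 0, "z": 0, "gripper": 0}, {"ax": 0, "ay": 0, "az": 0, "x": 0, "y": 0, "z": 0, "gripper": 0}, {"ax": 0, "ay": 0, "az": 0, "x": 0, "y": 0, "z": 0, "gripper": 0}])

```text
clock: 3.63
ee_pos: [0.4451, -0.2434, 0.3113]
eef_rot: [[-1.0, 0.007, 0.002], [0.007, 1.0, -0.002], [-0.002, -0.001, -1.0]]
contact_force: [-0.4, 0.2, 0.3]
width: 0.0261
grip_force: 0.0
```

Call:
apply_moves(rows=[{"ax": 0, "ay": 0, "az": 0, "x": 0, "y": -0.01, "z": 0, "gripper": 0}, {"ax": 0, "ay": 0, "az": 0, "x": 0, "y": -0.01, "z": 0, "gripper": 0}, {"ax": 0, "ay": 0, "az": 0, "x": 0, "y": -0.01, "z": 0, "gripper": 0}, {"ax": 0, "ay": 0, "az": 0, "x": 0, "y": -0.006, "z": 0, "gripper": 0}, {"ax": 0, "ay": 0, "az": 0, "x": 0, "y": 0, "z": 0, "gripper": 0}, {"ax": 0, "ay": 0, "az": 0, "x": 0, "y": 0, "z": 0, "gripper": 0}, {"ax": 0, "ay": 0, "az": 0, "x": 0, "y": 0, "z": 0, "gripper": 0}, {"ax": 0, "ay": 0, "az": 0, "x": 0, "y": 0, "z": 0, "gripper": 0}])

```text
clock: 4.3
ee_pos: [0.4448, -0.275, 0.3108]
eef_rot: [[-1.0, 0.003, 0.001], [0.003, 1.0, 0.013], [-0.001, 0.013, -1.0]]
contact_force: [-0.8, 17.9, 9.0]
width: 0.0195
grip_force: 20.0
```

Call:
apply_moves(rows=[{"ax": 0, "ay": 0, "az": 0, "x": 0, "y": 0.003, "z": 0, "gripper": 0.6}, {"ax": 0, "ay": 0, "az": 0, "x": 0, "y": 0, "z": 0, "gripper": 0.6}, {"ax": 0, "ay": 0, "az": 0, "x": 0, "y": 0, "z": 0, "gripper": 0.6}, {"ax": 0, "ay": 0, "az": 0, "x": 0, "y": 0, "z": -0.03, "gripper": 0.6}, {"ax": 0, "ay": 0, "az": 0, "x": 0, "y": 0, "z": -0.03, "gripper": 0.6}, {"ax": 0, "ay": 0, "az": 0, "x": -0.025, "y": 0.0235, "z": 0, "gripper": 0.6}, {"ax": 0, "ay": 0, "az": 0, "x": -0.025, "y": 0.0235, "z": 0, "gripper": 0.6}, {"ax": 0, "ay": 0, "az": 0, "x": -0.025, "y": 0.0235, "z": 0, "gripper": 0.6}])

```text
clock: 4.97
ee_pos: [0.5207, -0.2074, 0.3701]
eef_rot: [[-1.0, 0.011, 0.001], [0.011, 1.0, -0.002], [-0.001, -0.002, -1.0]]
contact_force: [-0.0, -0.9, 0.2]
width: 0.0564
grip_force: 0.0
```

Call:
apply_moves(rows=[{"ax": 0, "ay": 0, "az": 0, "x": -0.025, "y": 0.0235, "z": 0, "gripper": 0.6}, {"ax": 0, "ay": 0, "az": 0, "x": 0, "y": 0, "z": 0, "gripper": 0.6}, {"ax": 0, "ay": 0, "az": 0, "x": 0, "y": 0, "z": 0, "gripper": 0.6}, {"ax": 0, "ay": 0, "az": 0, "x": 0, "y": 0, "z": 0, "gripper": 0.6}, {"ax": 0, "ay": 0, "az": 0, "x": 0, "y": 0, "z": 0, "gripper": 0.6}, {"ax": 0, "ay": 0, "az": 0, "x": 0, "y": 0, "z": 0, "gripper": 0.6}, {"ax": 0, "ay": 0, "az": 0, "x": 0, "y": 0, "z": 0, "gripper": 0.6}, {"ax": 0, "ay": 0, "az": 0, "x": 0, "y": 0, "z": 0, "gripper": 0.6}])

```text
clock: 5.63
ee_pos: [0.5446, -0.1837, 0.3699]
eef_rot: [[-1.0, 0.009, 0.0], [0.009, 1.0, -0.0], [-0.0, -0.0, -1.0]]
contact_force: [0.5, 0.3, 0.2]
width: 0.0564
grip_force: 0.0
```

Run:
```python
from h import *
im,c=snap('wrist','w4'); s=ctrl.read_state(); print(s['clock'],s['ee_pos'])
for n,p in dict(h=(.545,-.182,.222),hm=(.49,-.1815,.222),hp=(.6,-.1825,.222),knob=(.4445,-.277,.234)).items(): print(n,proj(c,p,1))
```

```text
5.6833 [ 0.54473157 -0.18348892  0.36992335]
h (np.float64(255.09218475139784), np.float64(204.95495939134014))
hm (np.float64(255.23890132196198), np.float64(137.26463909796786))
hp (np.float64(254.8870645613204), np.float64(263.89783444260775))
knob (np.float64(129.81212012352086), np.float64(84.38088649565205))
```

View pics/w4.png

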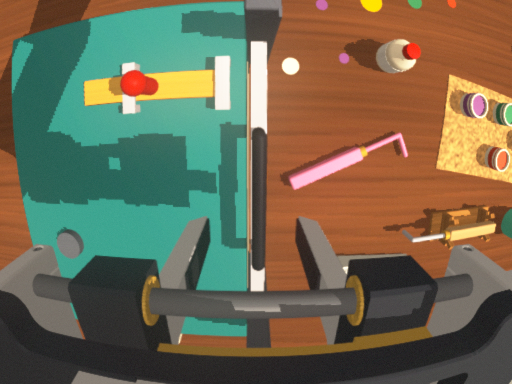

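The bolt is drawn: knob at (134,84). The door handle bar is vertical at u≈260, spanning v 131–268, about 4 mm towards +y of the prediction.

Call:
apply_moves(newtons=30, rows=[{"ax": 0, "ay": 0, "az": 0, "x": 0.002, "y": 0.005, "z": 0.02, "gripper": 0.6}, {"ax": 0, "ay": 0, "az": 0, "x": 0, "y": 0, "z": 0.025, "gripper": 0.6}, {"ax": 0, "ay": 0, "az": 0, "x": 0, "y": 0, "z": 0.024, "gripper": 0.6}, {"ax": 0, "ay": 0, "az": 0, "x": 0, "y": 0, "z": 0, "gripper": 0}, {"ax": 0, "ay": 0, "az": 0, "x": 0, "y": 0, "z": 0, "gripper": 0}, {"ax": 0, "ay": 0, "az": 0, "x": 0, "y": 0, "z": 0, "gripper": 0}, {"ax": 0, "ay": 0, "az": 0, "x": 0, "y": 0, "z": 0, "gripper": 0}, {"ax": 0, "ay": 0, "az": 0, "x": 0, "y": 0, "z": 0, "gripper": 0}])

```text
clock: 6.35
ee_pos: [0.5438, -0.1782, 0.303]
eef_rot: [[-1.0, 0.007, 0.004], [0.007, 1.0, -0.001], [-0.004, -0.001, -1.0]]
contact_force: [-0.4, 0.1, 0.5]
width: 0.0268
grip_force: 0.0
```

Call:
apply_moves(rows=[{"ax": 0, "ay": 0, "az": 0, "x": 0, "y": 0, "z": -0.015, "gripper": 0}, {"ax": 0, "ay": 0, "az": 0, "x": 0, "y": 0, "z": -0.02, "gripper": 0}, {"ax": 0, "ay": 0, "az": 0, "x": 0, "y": 0, "z": -0.02, "gripper": 0}, {"ax": 0, "ay": 0, "az": 0, "x": 0, "y": 0, "z": -0.02, "gripper": 0}, {"ax": 0, "ay": 0, "az": 0, "x": 0, "y": 0, "z": -0.02, "gripper": 0}, {"ax": 0, "ay": 0, "az": 0, "x": 0, "y": 0, "z": -0.012, "gripper": 0}, {"ax": 0, "ay": 0, "az": 0, "x": 0, "y": 0, "z": 0, "gripper": 0}, {"ax": 0, "ay": 0, "az": 0, "x": 0, "y": 0, "z": 0, "gripper": 0}])

```text
clock: 7.02
ee_pos: [0.5434, -0.178, 0.4094]
eef_rot: [[-1.0, 0.007, 0.003], [0.007, 1.0, -0.001], [-0.003, -0.001, -1.0]]
contact_force: [0.1, 0.1, 0.4]
width: 0.0002
grip_force: 0.0
```

Call:
apply_moves(rows=[{"ax": 0, "ay": 0, "az": 0, "x": 0, "y": 0, "z": 0, "gripper": 0.5}, {"ax": 0, "ay": 0, "az": 0, "x": 0, "y": 0, "z": 0, "gripper": 0.5}, {"ax": 0, "ay": 0, "az": 0, "x": 0, "y": 0, "z": 0, "gripper": 0.5}, {"ax": 0, "ay": 0, "az": 0, "x": 0, "y": 0, "z": 0, "gripper": 0.5}, {"ax": 0, "ay": 0, "az": 0, "x": 0, "y": 0, "z": 0, "gripper": 0.5}, {"ax": 0, "ay": 0, "az": 0, "x": 0, "y": 0, "z": 0, "gripper": 0.5}, {"ax": 0, "ay": 0, "az": 0, "x": 0, "y": 0, "z": 0, "gripper": 0.5}, {"ax": 0, "ay": 0, "az": 0, "x": 0, "y": 0, "z": 0, "gripper": 0.5}])

```text
clock: 7.68
ee_pos: [0.5432, -0.1779, 0.4076]
eef_rot: [[-1.0, 0.007, 0.0], [0.007, 1.0, 0.0], [-0.0, 0.0, -1.0]]
contact_force: [0.1, -0.1, 0.7]
width: 0.0469
grip_force: 0.0
```

Run:
```python
from h import *
im,c=snap('wrist','w5')
hsv=cv2.cvtColor(np.ascontiguousarray(im),cv2.COLOR_RGB2HSV);V=hsv[:,:,2].astype(int)
m=((V<40)).astype(np.uint8); m[:,:220]=0;m[:,290:]=0;m[:90]=0;m[290:]=0
for ct in cv2.findContours(m,0,2)[0]:
    if cv2.contourArea(ct)>100: print(cv2.boundingRect(ct))
for z in (.222,.26,.327): print(z,[np.round(proj(c,(x,-.178,z),1)) for x in (.487,.597)])
```

```text
0.222 [array([252., 132.]), array([253., 244.])]
0.26 [array([252., 135.]), array([253., 263.])]
0.327 [array([252., 146.]), array([254., 310.])]
```

Call:
apply_moves(rows=[{"ax": 0, "ay": 0, "az": 0, "x": 0, "y": 0, "z": 0.035, "gripper": 0.5}, {"ax": 0, "ay": 0, "az": 0, "x": 0, "y": 0, "z": 0.035, "gripper": 0.5}, {"ax": 0, "ay": 0, "az": 0, "x": 0, "y": 0, "z": 0.035, "gripper": 0.5}, {"ax": 0, "ay": 0, "az": 0, "x": 0, "y": 0, "z": 0.002, "gripper": 0.5}, {"ax": 0, "ay": 0, "az": 0, "x": 0, "y": 0, "z": 0, "gripper": 0}, {"ax": 0, "ay": 0, "az": 0, "x": 0, "y": 0, "z": 0, "gripper": 0}, {"ax": 0, "ay": 0, "az": 0, "x": 0, "y": 0, "z": 0, "gripper": 0}, {"ax": 0, "ay": 0, "az": 0, "x": 0, "y": 0, "z": 0, "gripper": 0}])

```text
clock: 8.4
ee_pos: [0.5443, -0.1784, 0.3044]
eef_rot: [[-1.0, 0.007, 0.006], [0.007, 1.0, -0.003], [-0.006, -0.003, -1.0]]
contact_force: [-0.5, 0.3, 0.9]
width: 0.0239
grip_force: 0.0
```

Call:
apply_moves(rows=[{"ax": 0, "ay": 0, "az": 0, "x": 0, "y": 0, "z": 0, "gripper": 0}, {"ax": 0, "ay": 0, "az": 0, "x": 0, "y": 0, "z": 0, "gripper": 0}, {"ax": 0, "ay": 0, "az": 0, "x": 0, "y": 0, "z": 0, "gripper": 0}, {"ax": 0, "ay": 0, "az": 0, "x": 0, "y": 0, "z": 0, "gripper": 0}, {"ax": 0, "ay": 0, "az": 0, "x": 0, "y": 0, "z": -0.01, "gripper": 0}, {"ax": 0, "ay": 0, "az": 0, "x": 0, "y": 0, "z": -0.01, "gripper": 0}, {"ax": 0, "ay": 0, "az": 0, "x": 0, "y": 0, "z": -0.01, "gripper": 0}, {"ax": 0, "ay": 0, "az": 0, "x": 0, "y": 0, "z": -0.01, "gripper": 0}])

```text
clock: 9.07
ee_pos: [0.544, -0.1786, 0.3395]
eef_rot: [[-1.0, 0.008, 0.0], [0.008, 1.0, -0.001], [-0.0, -0.001, -1.0]]
contact_force: [4.3, -3.3, -5.4]
width: 0.0111
grip_force: 30.0
```

Call:
apply_moves(rows=[{"ax": 0, "ay": 0, "az": 0, "x": 0, "y": 0, "z": -0.015, "gripper": 0}, {"ax": 0, "ay": 0, "az": 0, "x": 0, "y": 0, "z": -0.015, "gripper": 0}, {"ax": 0, "ay": 0, "az": 0, "x": 0, "y": 0, "z": -0.015, "gripper": 0}, {"ax": 0, "ay": 0, "az": 0, "x": 0, "y": 0, "z": -0.015, "gripper": 0}, {"ax": 0, "ay": 0, "az": 0, "x": 0, "y": 0, "z": -0.005, "gripper": 0}, {"ax": 0, "ay": 0, "az": 0, "x": 0, "y": 0, "z": -0.003, "gripper": 0}, {"ax": 0, "ay": 0, "az": 0, "x": 0, "y": 0, "z": 0, "gripper": 0}, {"ax": 0, "ay": 0, "az": 0, "x": 0, "y": 0, "z": 0, "gripper": 0}])

```text
clock: 9.73
ee_pos: [0.5439, -0.1786, 0.4079]
eef_rot: [[-1.0, 0.008, 0.001], [0.008, 1.0, -0.001], [-0.001, -0.001, -1.0]]
contact_force: [3.9, -2.7, -2.2]
width: 0.0111
grip_force: 30.0
```

Not against the stop yet, so I'll raise in small steps until it is.

Call:
apply_moves(rows=[{"ax": 0, "ay": 0, "az": 0, "x": 0, "y": 0, "z": -0.003, "gripper": 0}, {"ax": 0, "ay": 0, "az": 0, "x": 0, "y": 0, "z": -0.003, "gripper": 0}, {"ax": 0, "ay": 0, "az": 0, "x": 0, "y": 0, "z": 0, "gripper": 0}, {"ax": 0, "ay": 0, "az": 0, "x": 0, "y": 0, "z": 0, "gripper": 0}, {"ax": 0, "ay": 0, "az": 0, "x": 0, "y": 0, "z": 0, "gripper": 0}, {"ax": 0, "ay": 0, "az": 0, "x": 0, "y": 0, "z": 0, "gripper": 0}, {"ax": 0, "ay": 0, "az": 0, "x": 0, "y": 0, "z": 0, "gripper": 0}, {"ax": 0, "ay": 0, "az": 0, "x": 0, "y": 0, "z": 0, "gripper": 0}])

```text
clock: 10.4
ee_pos: [0.5444, -0.1788, 0.408]
eef_rot: [[-1.0, 0.008, -0.006], [0.008, 1.0, 0.002], [0.006, 0.002, -1.0]]
contact_force: [7.2, -4.8, -14.9]
width: 0.0109
grip_force: 30.0
```

Call:
apply_moves(rows=[{"ax": 0, "ay": 0, "az": 0, "x": 0, "y": 0, "z": 0.005, "gripper": 0.5}, {"ax": 0, "ay": 0, "az": 0, "x": 0, "y": 0, "z": 0, "gripper": 0.5}, {"ax": 0, "ay": 0, "az": 0, "x": 0, "y": 0, "z": 0, "gripper": 0.5}, {"ax": 0, "ay": 0, "az": 0, "x": 0, "y": 0, "z": 0, "gripper": 0.5}, {"ax": 0, "ay": 0, "az": 0, "x": 0, "y": 0, "z": -0.03, "gripper": 0.5}, {"ax": 0, "ay": 0, "az": 0, "x": 0, "y": 0, "z": -0.03, "gripper": 0.5}, {"ax": 0, "ay": 0, "az": 0, "x": -0.0095, "y": 0.036, "z": 0, "gripper": 0.5}, {"ax": 0, "ay": 0, "az": 0, "x": -0.0095, "y": 0.036, "z": 0, "gripper": 0.5}])

```text
clock: 11.07
ee_pos: [0.5623, -0.1065, 0.4736]
eef_rot: [[-1.0, 0.011, 0.007], [0.011, 1.0, -0.002], [-0.007, -0.002, -1.0]]
contact_force: [0.7, -0.3, 0.3]
width: 0.0472
grip_force: 0.0
```

Call:
apply_moves(rows=[{"ax": 0, "ay": 0, "az": 0, "x": -0.0095, "y": 0.036, "z": 0, "gripper": 0.5}, {"ax": 0, "ay": 0, "az": 0, "x": -0.0095, "y": 0.036, "z": 0, "gripper": 0.5}, {"ax": 0, "ay": 0, "az": 0, "x": -0.0095, "y": 0.036, "z": 0, "gripper": 0.5}, {"ax": 0, "ay": 0, "az": 0, "x": -0.0095, "y": 0.036, "z": 0, "gripper": 0.5}, {"ax": 0, "ay": 0, "az": 0, "x": -0.0095, "y": 0.036, "z": 0, "gripper": 0.5}, {"ax": 0, "ay": 0, "az": 0, "x": -0.0095, "y": 0.036, "z": 0, "gripper": 0.5}, {"ax": 0, "ay": 0, "az": 0, "x": -0.0095, "y": 0.036, "z": 0, "gripper": 0.5}, {"ax": 0, "ay": 0, "az": 0, "x": -0.0095, "y": 0.036, "z": 0, "gripper": 0.5}])

```text
clock: 11.73
ee_pos: [0.6403, 0.1834, 0.4712]
eef_rot: [[-1.0, 0.007, 0.002], [0.007, 1.0, 0.001], [-0.002, 0.001, -1.0]]
contact_force: [0.1, -0.1, 0.5]
width: 0.0471
grip_force: 0.0
```

Call:
apply_moves(rows=[{"ax": 0, "ay": 0, "az": 0.0735, "x": 0, "y": 0, "z": 0.02, "gripper": 0.5}, {"ax": 0, "ay": 0, "az": 0.0735, "x": 0, "y": 0, "z": 0.02, "gripper": 0.5}, {"ax": 0, "ay": 0, "az": 0.0735, "x": 0, "y": 0, "z": 0.02, "gripper": 0.5}, {"ax": 0, "ay": 0, "az": 0.0735, "x": 0, "y": 0, "z": 0.02, "gripper": 0.5}, {"ax": 0, "ay": 0, "az": 0.0735, "x": 0, "y": 0, "z": 0.02, "gripper": 0.5}, {"ax": 0, "ay": 0, "az": 0.0735, "x": 0, "y": 0, "z": 0.02, "gripper": 0.5}, {"ax": 0, "ay": 0, "az": 0.0735, "x": 0, "y": 0, "z": 0.02, "gripper": 0.5}, {"ax": 0, "ay": 0, "az": 0.0735, "x": 0, "y": 0, "z": 0, "gripper": 0.5}])

```text
clock: 12.4
ee_pos: [0.6394, 0.1815, 0.325]
eef_rot: [[-0.593, 0.805, -0.008], [0.805, 0.593, -0.001], [0.004, -0.007, -1.0]]
contact_force: [-0.6, 0.0, -0.7]
width: 0.047
grip_force: 0.0
```

Call:
apply_moves(rows=[{"ax": 0, "ay": 0, "az": 0.0735, "x": 0, "y": 0, "z": 0.01, "gripper": 0.5}, {"ax": 0, "ay": 0, "az": 0.0735, "x": 0, "y": 0, "z": 0, "gripper": 0.5}, {"ax": 0, "ay": 0, "az": 0.0735, "x": 0, "y": 0, "z": 0, "gripper": 0.5}, {"ax": 0, "ay": 0, "az": 0.0735, "x": 0, "y": 0, "z": 0, "gripper": 0.5}, {"ax": 0, "ay": 0, "az": 0.0735, "x": 0, "y": 0, "z": 0, "gripper": 0.5}, {"ax": 0, "ay": 0, "az": 0, "x": 0, "y": 0, "z": 0, "gripper": 0.5}, {"ax": 0, "ay": 0, "az": 0, "x": 0, "y": 0, "z": 0, "gripper": 0.5}, {"ax": 0, "ay": 0, "az": 0, "x": 0, "y": 0, "z": 0, "gripper": 0.5}])

```text
clock: 13.07
ee_pos: [0.6407, 0.1816, 0.3203]
eef_rot: [[-0.065, 0.998, 0.001], [0.998, 0.065, 0.0], [0.0, 0.001, -1.0]]
contact_force: [0.4, 0.6, 0.7]
width: 0.0469
grip_force: 0.0
```

Run:
```python
from h import *
im,c=snap('wrist','w6'); s=ctrl.read_state(); print(s['clock'],s['ee_pos'],s['joints'],s['eef_rot'][:,1])
print(proj(c,(.652,.218,.055),1),proj(c,(.661,.082,.049),1))
```

```text
13.1167 [0.64068953 0.18152966 0.32016021] [1.09387249e+01 1.99922230e+01 5.87227962e+01 1.26152450e-02
 1.01252649e+02 7.22887827e+00] [9.97901592e-01 6.47466559e-02 5.32648316e-04]
(np.float64(263.6510899451646), np.float64(144.2136715039937)) (np.float64(262.5156211430614), np.float64(247.51725209767483))
```

View pics/w6.png

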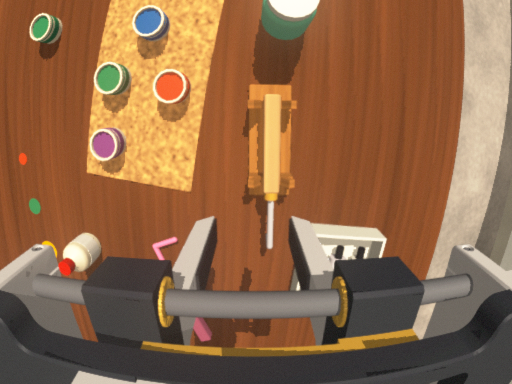

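The hook's handle runs from (272,96) to (271,198) with the rod end at (269,246). Holders are blue (151,22), green (112,78), red (171,87) and purple (107,144), with the stray green at (46,28).

Run:
```python
from h import *
im,c=load('w6')
for n,u,v,z in [('hb',272.5,96,.055),('hf',271,198,.055),('rod',269,246,.05),('blue',151,22,.036),('green',112,78,.036),('red',171,87,.036),('purple',107,144,.036)]: print(n,onz(c,u,v,z,1).round(4))
hsv=cv2.cvtColor(np.ascontiguousarray(im),cv2.COLOR_RGB2HSV);H,S,V=[hsv[:,:,i].astype(int) for i in range(3)]
P=[]
for v in range(105,185,4):
    row=(V[v,250:300]>205)&(S[v,250:300]<170); xs=np.nonzero(row)[0]
    if len(xs): P.append(onz(c,250+xs.mean(),v,.055,1)[:2]); 
P=np.array(P); v=cv2.fitLine(P.astype(np.float32),2,0,.001,.001).ravel(); print(v,np.degrees(np.arctan2(v[1],v[0])))
```

```text
hb [0.6583 0.2753 0.055 ]
hf [0.6658 0.1529 0.055 ]
rod [0.6693 0.0852 0.05  ]
blue [0.4996 0.3691 0.036 ]
green [0.4497 0.2958 0.036 ]
red [0.5332 0.2822 0.036 ]
purple [0.4438 0.2074 0.036 ]
[ 0.06574197 -0.99783665  0.66157335  0.21987684] -86.23054
```

Call:
apply_moves(newtons=45, rows=[{"ax": 0, "ay": 0, "az": 0, "x": 0.0315, "y": 0.0234, "z": 0, "gripper": 0.5}, {"ax": 0, "ay": 0, "az": 0, "x": 0, "y": 0, "z": 0.04, "gripper": 0.5}, {"ax": 0, "ay": 0, "az": 0, "x": 0, "y": 0, "z": 0.04, "gripper": 0.5}, {"ax": 0, "ay": 0, "az": 0, "x": 0, "y": 0, "z": 0.04, "gripper": 0.5}, {"ax": 0, "ay": 0, "az": 0, "x": 0, "y": 0, "z": 0.04, "gripper": 0.5}, {"ax": 0, "ay": 0, "az": 0, "x": 0, "y": 0, "z": 0.02, "gripper": 0.5}, {"ax": 0, "ay": 0, "az": 0, "x": 0, "y": 0, "z": 0.017, "gripper": 0.5}, {"ax": 0, "ay": 0, "az": 0, "x": 0, "y": 0, "z": 0, "gripper": 0.5}])

```text
clock: 13.78
ee_pos: [0.6595, 0.2138, 0.1166]
eef_rot: [[-0.064, 0.998, -0.01], [0.998, 0.064, -0.002], [-0.002, -0.01, -1.0]]
contact_force: [-1.0, 0.3, -0.7]
width: 0.0472
grip_force: 0.0
```

Call:
apply_moves(rows=[{"ax": 0, "ay": 0, "az": 0, "x": 0, "y": 0, "z": 0, "gripper": 0}, {"ax": 0, "ay": 0, "az": 0, "x": 0, "y": 0, "z": 0, "gripper": 0}, {"ax": 0, "ay": 0, "az": 0, "x": 0, "y": 0, "z": 0, "gripper": 0}, {"ax": 0, "ay": 0, "az": 0, "x": 0, "y": 0, "z": 0, "gripper": 0}, {"ax": 0, "ay": 0, "az": 0, "x": 0, "y": 0, "z": 0, "gripper": 0}, {"ax": 0, "ay": 0, "az": 0, "x": 0, "y": 0, "z": 0, "gripper": 0}, {"ax": 0, "ay": 0, "az": 0, "x": 0, "y": 0, "z": 0, "gripper": 0}, {"ax": 0, "ay": 0, "az": 0, "x": 0, "y": 0, "z": 0, "gripper": 0}])

```text
clock: 14.45
ee_pos: [0.6628, 0.2146, 0.125]
eef_rot: [[-0.063, 0.998, 0.003], [0.998, 0.063, 0.001], [0.001, 0.003, -1.0]]
contact_force: [-1.4, -0.4, 5.1]
width: 0.0193
grip_force: 45.0
```

Call:
apply_moves(rows=[{"ax": 0, "ay": 0, "az": 0, "x": 0, "y": 0, "z": -0.02, "gripper": 0}, {"ax": 0, "ay": 0, "az": 0, "x": 0, "y": 0, "z": -0.03, "gripper": 0}, {"ax": 0, "ay": 0, "az": 0, "x": 0, "y": 0, "z": -0.04, "gripper": 0}, {"ax": 0, "ay": 0, "az": 0, "x": 0, "y": 0, "z": -0.04, "gripper": 0}, {"ax": 0, "ay": 0, "az": 0.046, "x": 0, "y": 0, "z": -0.03, "gripper": 0}, {"ax": 0, "ay": 0, "az": 0, "x": 0, "y": 0, "z": 0, "gripper": 0}, {"ax": 0, "ay": 0, "az": 0, "x": 0, "y": 0, "z": 0, "gripper": 0}, {"ax": 0, "ay": 0, "az": 0, "x": 0, "y": 0, "z": 0, "gripper": 0}])

```text
clock: 15.12
ee_pos: [0.6618, 0.2142, 0.2808]
eef_rot: [[0.009, 1.0, -0.003], [1.0, -0.009, -0.001], [-0.001, -0.003, -1.0]]
contact_force: [0.0, 0.6, -1.9]
width: 0.0198
grip_force: 45.0
```

Run:
```python
from h import *
im,c=snap('scene','s2')
O=np.array([.543,-.189,0]); a=np.radians(-90.5); ux=np.array([np.cos(a),np.sin(a),0]); uy=np.array([-np.sin(a),np.cos(a),0])
K=lambda x,y,z:O+x*ux+y*uy+[0,0,z]
print('hole',proj(c,K(.026,0,.077)),'tab end corners',[proj(c,K(.006,s*.035,.077)) for s in(-1,1)], 'door handle',proj(c,K(-.011,0,.327)))
x0,y0=95,90
cv2.imwrite('pics/s2c.png',cv2.resize(cv2.imread('pics/s2.png')[y0:y0+150,x0:x0+200],(800,600),interpolation=2))
```

```text
hole (np.float64(147.15912540881266), np.float64(175.37480451385392)) tab end corners [(np.float64(157.27912289027051), np.float64(168.30514181511614)), (np.float64(148.30356214973688), np.float64(185.40772545638933))] door handle (np.float64(136.12107990271394), np.float64(123.53652761913992))
```

View pics/s2c.png

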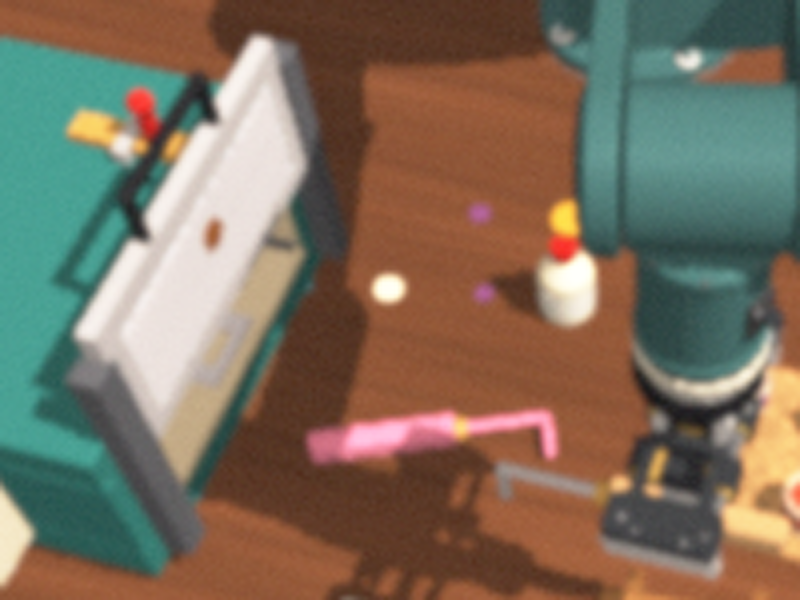

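Call:
apply_moves(rows=[{"ax": 0, "ay": 0, "az": 0, "x": -0.03, "y": -0.0192, "z": 0.0128, "gripper": 0}, {"ax": 0, "ay": 0, "az": 0, "x": -0.03, "y": -0.0192, "z": 0.0128, "gripper": 0}, {"ax": 0, "ay": 0, "az": 0, "x": -0.03, "y": -0.0192, "z": 0.0128, "gripper": 0}, {"ax": 0, "ay": 0, "az": 0, "x": -0.03, "y": -0.0192, "z": 0.0128, "gripper": 0}, {"ax": 0, "ay": 0, "az": 0, "x": -0.03, "y": -0.0192, "z": 0.0128, "gripper": 0}, {"ax": 0, "ay": 0, "az": 0, "x": -0.03, "y": -0.0192, "z": 0.0128, "gripper": 0}, {"ax": 0, "ay": 0, "az": 0, "x": 0, "y": 0, "z": 0, "gripper": 0}, {"ax": 0, "ay": 0, "az": 0, "x": 0, "y": 0, "z": 0, "gripper": 0}])

```text
clock: 15.83
ee_pos: [0.5425, 0.0342, 0.2016]
eef_rot: [[0.012, 1.0, -0.008], [1.0, -0.012, 0.001], [0.001, -0.008, -1.0]]
contact_force: [-0.1, 0.5, -1.2]
width: 0.0196
grip_force: 45.0
```

Run:
```python
from h import *
im,c=load('s2'); print('tip pred',proj(c,(.6606,.0792,.162)),'elbow',proj(c,(.6606,.0792,.2048)))
im,c=snap('scene','s3'); s=ctrl.read_state(); p=s['ee_pos']; R=s['eef_rot']; print(s['clock'],p,R[:,0])
t=p-.135*R[:,0]; print('tip',proj(c,t-[0,0,.119]),'elbow',proj(c,t-[0,0,.076]))
cv2.imwrite('pics/s3c.png',cv2.resize(cv2.imread('pics/s3.png')[130:230,120:253],(798,600),interpolation=2))
```

```text
tip pred (np.float64(220.14691093477828), np.float64(213.65533753996436)) elbow (np.float64(218.78002928415407), np.float64(205.7322895309069))
15.8833 [0.54409602 0.03516718 0.20341467] [1.06551589e-02 9.99942895e-01 8.21121134e-04]
tip (np.float64(180.10266245561928), np.float64(181.67421690453523)) elbow (np.float64(177.62569532099087), np.float64(173.7555297571063))
```

View pics/s3c.png

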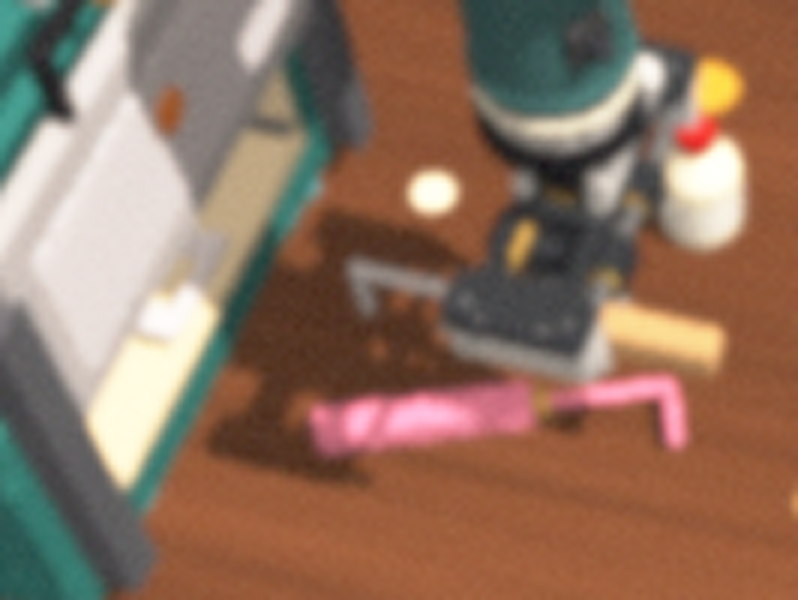

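Call:
apply_moves(rows=[{"ax": 0, "ay": 0, "az": 0, "x": -0.02, "y": 0, "z": -0.003, "gripper": 0}, {"ax": 0, "ay": 0, "az": 0, "x": -0.025, "y": 0, "z": 0, "gripper": 0}, {"ax": 0, "ay": 0, "az": 0, "x": -0.025, "y": 0, "z": 0, "gripper": 0}, {"ax": 0, "ay": 0, "az": 0, "x": -0.025, "y": 0, "z": 0, "gripper": 0}, {"ax": 0, "ay": 0, "az": 0, "x": -0.015, "y": 0, "z": 0, "gripper": 0}, {"ax": 0, "ay": 0, "az": 0, "x": -0.007, "y": 0, "z": 0, "gripper": 0}, {"ax": 0, "ay": 0, "az": 0, "x": 0, "y": 0, "z": 0, "gripper": 0}, {"ax": 0, "ay": 0, "az": 0, "x": 0, "y": 0, "z": 0, "gripper": 0}])

```text
clock: 16.55
ee_pos: [0.5448, -0.0806, 0.2087]
eef_rot: [[0.009, 1.0, 0.0], [1.0, -0.009, 0.001], [0.001, 0.0, -1.0]]
contact_force: [0.3, 0.5, -1.8]
width: 0.0195
grip_force: 45.0
```

Call:
apply_moves(rows=[{"ax": 0, "ay": 0, "az": 0, "x": 0, "y": 0, "z": 0.006, "gripper": 0}, {"ax": 0, "ay": 0, "az": 0, "x": 0, "y": 0, "z": 0.006, "gripper": 0}, {"ax": 0, "ay": 0, "az": 0, "x": 0, "y": 0, "z": 0.003, "gripper": 0}, {"ax": 0, "ay": 0, "az": 0, "x": 0, "y": 0, "z": 0, "gripper": 0}, {"ax": 0, "ay": 0, "az": 0, "x": 0, "y": 0, "z": 0, "gripper": 0}, {"ax": 0, "ay": 0, "az": 0, "x": 0, "y": 0, "z": 0, "gripper": 0}, {"ax": 0, "ay": 0, "az": 0, "x": 0, "y": 0, "z": 0, "gripper": 0}, {"ax": 0, "ay": 0, "az": 0, "x": 0, "y": 0, "z": 0, "gripper": 0}])

```text
clock: 17.22
ee_pos: [0.5443, -0.0816, 0.1942]
eef_rot: [[0.01, 1.0, 0.001], [1.0, -0.01, -0.0], [-0.0, 0.001, -1.0]]
contact_force: [0.2, 0.1, -1.8]
width: 0.0198
grip_force: 45.0
```

Call:
apply_moves(rows=[{"ax": 0, "ay": 0, "az": 0, "x": 0, "y": 0, "z": 0.004, "gripper": 0}, {"ax": 0, "ay": 0, "az": 0, "x": 0, "y": 0, "z": 0.004, "gripper": 0}, {"ax": 0, "ay": 0, "az": 0, "x": 0, "y": 0, "z": 0.004, "gripper": 0}, {"ax": 0, "ay": 0, "az": 0, "x": 0, "y": 0, "z": 0, "gripper": 0}, {"ax": 0, "ay": 0, "az": 0, "x": 0, "y": 0, "z": 0, "gripper": 0}, {"ax": 0, "ay": 0, "az": 0, "x": 0, "y": 0, "z": 0, "gripper": 0}, {"ax": 0, "ay": 0, "az": 0, "x": 0, "y": 0, "z": 0, "gripper": 0}, {"ax": 0, "ay": 0, "az": 0, "x": 0, "y": 0, "z": 0, "gripper": 0}])

```text
clock: 17.88
ee_pos: [0.5443, -0.0816, 0.1821]
eef_rot: [[0.01, 1.0, 0.0], [1.0, -0.01, -0.0], [-0.0, 0.0, -1.0]]
contact_force: [0.4, 0.3, -1.2]
width: 0.0193
grip_force: 45.0
```

Call:
apply_moves(rows=[{"ax": 0, "ay": 0, "az": 0, "x": 0.01, "y": 0, "z": 0, "gripper": 0}, {"ax": 0, "ay": 0, "az": 0, "x": 0.02, "y": 0, "z": 0, "gripper": 0}, {"ax": 0, "ay": 0, "az": 0, "x": 0.025, "y": 0, "z": 0, "gripper": 0}, {"ax": 0, "ay": 0, "az": 0, "x": 0.025, "y": 0, "z": 0, "gripper": 0}, {"ax": 0, "ay": 0, "az": 0, "x": 0.025, "y": 0, "z": 0, "gripper": 0}, {"ax": 0, "ay": 0, "az": 0, "x": 0.025, "y": 0, "z": 0, "gripper": 0}, {"ax": 0, "ay": 0, "az": 0, "x": 0.025, "y": 0, "z": 0, "gripper": 0}, {"ax": 0, "ay": 0, "az": 0, "x": 0.025, "y": 0, "z": 0, "gripper": 0}])

```text
clock: 18.55
ee_pos: [0.5458, 0.0992, 0.182]
eef_rot: [[0.01, 1.0, 0.001], [1.0, -0.01, -0.002], [-0.002, 0.001, -1.0]]
contact_force: [0.8, -4.0, -1.7]
width: 0.0198
grip_force: 45.0
```

Call:
apply_moves(rows=[{"ax": 0, "ay": 0, "az": 0, "x": 0.01, "y": 0, "z": 0, "gripper": 0}, {"ax": 0, "ay": 0, "az": 0, "x": 0.008, "y": 0, "z": 0, "gripper": 0}, {"ax": 0, "ay": 0, "az": 0, "x": 0.004, "y": 0, "z": 0, "gripper": 0}, {"ax": 0, "ay": 0, "az": 0, "x": 0, "y": 0, "z": 0, "gripper": 0}, {"ax": 0, "ay": 0, "az": 0, "x": 0, "y": 0, "z": 0, "gripper": 0}, {"ax": 0, "ay": 0, "az": 0, "x": 0, "y": 0, "z": 0, "gripper": 0}, {"ax": 0, "ay": 0, "az": 0, "x": 0, "y": 0, "z": 0, "gripper": 0}, {"ax": 0, "ay": 0, "az": 0, "x": 0, "y": 0, "z": 0, "gripper": 0}])

```text
clock: 19.22
ee_pos: [0.5461, 0.1179, 0.1814]
eef_rot: [[0.011, 1.0, -0.001], [1.0, -0.011, -0.004], [-0.004, -0.001, -1.0]]
contact_force: [0.6, -6.0, -2.8]
width: 0.0195
grip_force: 45.0
```

Call:
apply_moves(rows=[{"ax": 0, "ay": 0, "az": 0, "x": 0.002, "y": 0, "z": 0, "gripper": 0}, {"ax": 0, "ay": 0, "az": 0, "x": 0.002, "y": 0, "z": 0, "gripper": 0}, {"ax": 0, "ay": 0, "az": 0, "x": 0, "y": 0, "z": 0, "gripper": 0}, {"ax": 0, "ay": 0, "az": 0, "x": 0, "y": 0, "z": 0, "gripper": 0}, {"ax": 0, "ay": 0, "az": 0, "x": 0, "y": 0, "z": 0, "gripper": 0}, {"ax": 0, "ay": 0, "az": 0, "x": 0, "y": 0, "z": 0, "gripper": 0}, {"ax": 0, "ay": 0, "az": 0, "x": 0, "y": 0, "z": 0, "gripper": 0}, {"ax": 0, "ay": 0, "az": 0, "x": 0, "y": 0, "z": 0, "gripper": 0}])

```text
clock: 19.88
ee_pos: [0.5461, 0.119, 0.1806]
eef_rot: [[0.013, 1.0, -0.002], [1.0, -0.013, -0.011], [-0.011, -0.002, -1.0]]
contact_force: [0.4, -13.8, -3.4]
width: 0.0196
grip_force: 45.0
```

Call:
apply_moves(rows=[{"ax": 0, "ay": 0, "az": 0, "x": -0.006, "y": 0, "z": 0, "gripper": 0}, {"ax": 0, "ay": 0, "az": 0, "x": -0.006, "y": 0, "z": 0, "gripper": 0}, {"ax": 0, "ay": 0, "az": 0, "x": 0, "y": 0, "z": 0, "gripper": 0}, {"ax": 0, "ay": 0, "az": 0, "x": 0, "y": 0, "z": -0.01, "gripper": 0}, {"ax": 0, "ay": 0, "az": 0, "x": 0, "y": 0, "z": -0.025, "gripper": 0}, {"ax": 0, "ay": 0, "az": 0, "x": 0, "y": 0, "z": -0.035, "gripper": 0}, {"ax": 0, "ay": 0, "az": -0.0465, "x": 0, "y": 0, "z": -0.03, "gripper": 0}, {"ax": 0, "ay": 0, "az": 0, "x": 0.0239, "y": 0.0308, "z": 0, "gripper": 0}])

```text
clock: 20.55
ee_pos: [0.5752, 0.1365, 0.2936]
eef_rot: [[-0.063, 0.998, 0.015], [0.998, 0.063, 0.0], [-0.001, 0.015, -1.0]]
contact_force: [2.0, -0.6, -0.0]
width: 0.0196
grip_force: 45.0
```

Call:
apply_moves(rows=[{"ax": 0, "ay": 0, "az": 0, "x": 0.0239, "y": 0.0308, "z": 0, "gripper": 0}, {"ax": 0, "ay": 0, "az": 0, "x": 0.0239, "y": 0.0308, "z": 0, "gripper": 0}, {"ax": 0, "ay": 0, "az": 0, "x": 0.0239, "y": 0.0308, "z": 0, "gripper": 0}, {"ax": 0, "ay": 0, "az": 0, "x": 0, "y": 0, "z": 0, "gripper": 0}, {"ax": 0, "ay": 0, "az": 0, "x": 0, "y": 0, "z": 0, "gripper": 0}, {"ax": 0, "ay": 0, "az": 0, "x": 0, "y": 0, "z": 0, "gripper": 0}, {"ax": 0, "ay": 0, "az": 0, "x": 0, "y": 0, "z": 0, "gripper": 0}, {"ax": 0, "ay": 0, "az": 0, "x": 0, "y": 0, "z": 0, "gripper": 0}])

```text
clock: 21.22
ee_pos: [0.6622, 0.2149, 0.2841]
eef_rot: [[-0.063, 0.998, 0.003], [0.998, 0.063, 0.001], [0.0, 0.003, -1.0]]
contact_force: [0.1, 0.3, -1.0]
width: 0.0197
grip_force: 45.0
```

```bash
cat >> h.py <<'E'
def plan(t,zt=None):
    s=ctrl.read_state(); R=s['eef_rot']; d=np.array(t)-s['ee_pos']; print('clock',round(s['clock'],2),'pos',s['ee_pos'].round(4),'yaw',np.degrees(np.arctan2(R[1,1],R[0,1])).round(2)); 
    y=R[:2,1]/np.linalg.norm(R[:2,1]); x=np.array([-y[1],y[0]]); print('local',(d[:2]@x).round(4),(d[:2]@y).round(4),'z',(-d[2]).round(4))
E
python3 -c "
from h import *
plan((.6628,.2146,.125))"
```

```text
clock 21.22 pos [0.6622 0.2149 0.2841] yaw 3.6
local -0.0004 0.0006 z 0.1591
```

Call:
apply_moves(rows=[{"ax": 0, "ay": 0, "az": 0, "x": 0, "y": 0.0006, "z": 0.035, "gripper": 0}, {"ax": 0, "ay": 0, "az": 0, "x": 0, "y": 0, "z": 0.035, "gripper": 0}, {"ax": 0, "ay": 0, "az": 0, "x": 0, "y": 0, "z": 0.035, "gripper": 0}, {"ax": 0, "ay": 0, "az": 0, "x": 0, "y": 0, "z": 0.025, "gripper": 0}, {"ax": 0, "ay": 0, "az": 0, "x": 0, "y": 0, "z": 0.015, "gripper": 0}, {"ax": 0, "ay": 0, "az": 0, "x": 0, "y": 0, "z": 0.009, "gripper": 0}, {"ax": 0, "ay": 0, "az": 0, "x": 0, "y": 0, "z": 0.004, "gripper": 0}, {"ax": 0, "ay": 0, "az": 0, "x": 0, "y": 0, "z": 0, "gripper": 0}])

```text
clock: 21.88
ee_pos: [0.6635, 0.2153, 0.1258]
eef_rot: [[-0.063, 0.998, 0.002], [0.998, 0.063, 0.001], [0.0, 0.002, -1.0]]
contact_force: [-0.1, -0.6, -0.6]
width: 0.0198
grip_force: 45.0
```

Call:
apply_moves(rows=[{"ax": 0, "ay": 0, "az": 0, "x": 0, "y": 0, "z": 0, "gripper": 0}, {"ax": 0, "ay": 0, "az": 0, "x": 0, "y": 0, "z": 0, "gripper": 0.5}, {"ax": 0, "ay": 0, "az": 0, "x": 0, "y": 0, "z": 0, "gripper": 0.5}, {"ax": 0, "ay": 0, "az": 0, "x": 0, "y": 0, "z": 0, "gripper": 0.5}, {"ax": 0, "ay": 0, "az": 0, "x": 0, "y": 0, "z": 0, "gripper": 0.5}, {"ax": 0, "ay": 0, "az": 0, "x": 0, "y": 0, "z": 0, "gripper": 0.5}, {"ax": 0, "ay": 0, "az": 0, "x": 0, "y": 0, "z": -0.025, "gripper": 0.5}, {"ax": 0, "ay": 0, "az": 0, "x": 0, "y": 0, "z": -0.035, "gripper": 0.5}])

```text
clock: 22.55
ee_pos: [0.6613, 0.2152, 0.1789]
eef_rot: [[-0.063, 0.998, -0.01], [0.998, 0.063, -0.002], [-0.002, -0.011, -1.0]]
contact_force: [0.3, -0.3, -0.3]
width: 0.0469
grip_force: 0.0
```

Call:
apply_moves(newtons=20, rows=[{"ax": 0, "ay": 0, "az": 0, "x": 0, "y": 0, "z": -0.03, "gripper": 0.7}, {"ax": 0, "ay": 0, "az": 0.046, "x": 0, "y": 0, "z": -0.03, "gripper": 0.7}, {"ax": 0, "ay": 0, "az": 0, "x": -0.0093, "y": -0.0344, "z": -0.01, "gripper": 0.7}, {"ax": 0, "ay": 0, "az": 0, "x": -0.0093, "y": -0.0344, "z": -0.01, "gripper": 0.7}, {"ax": 0, "ay": 0, "az": 0, "x": -0.0093, "y": -0.0344, "z": -0.01, "gripper": 0.7}, {"ax": 0, "ay": 0, "az": 0, "x": -0.0093, "y": -0.0344, "z": -0.01, "gripper": 0.7}, {"ax": 0, "ay": 0, "az": 0, "x": -0.0093, "y": -0.0344, "z": -0.01, "gripper": 0.7}, {"ax": 0, "ay": 0, "az": 0, "x": 0, "y": 0, "z": 0, "gripper": 0.7}])

```text
clock: 23.22
ee_pos: [0.4868, 0.17, 0.2969]
eef_rot: [[0.008, 1.0, 0.002], [1.0, -0.008, 0.001], [0.001, 0.002, -1.0]]
contact_force: [0.4, -0.7, 0.6]
width: 0.0655
grip_force: 0.0
```

```bash
cat > hold.py <<'E'
import sys
from h import *
def holders(name):
    im,c=snap('wrist',name)
    hsv=cv2.cvtColor(np.ascontiguousarray(im),cv2.COLOR_RGB2HSV);H,S,V=[hsv[:,:,i].astype(int) for i in range(3)]
    for n,(a,b) in dict(blue=(100,118),red=(0,7),green=(60,88),purple=(135,170)).items():
        m=((H>=a)&(H<=b)&(S>90)&(V>50)).astype(np.uint8); m[250:]=0
        m=cv2.morphologyEx(m,cv2.MORPH_CLOSE,np.ones((3,3)))
        for ct in sorted(cv2.findContours(m,0,2)[0],key=cv2.contourArea)[::-1][:3]:
            A=cv2.contourArea(ct)
            if A<150: continue
            (u,v),r=cv2.minEnclosingCircle(ct); p=onz(c,u,v,.034,1); print(n,round(u),round(v),'r',round(r,1),'A',A,p.round(4)[:2])
    s=ctrl.read_state(); print(s['clock'],s['ee_pos'].round(4),s['eef_rot'][:,1].round(3))
if __name__=='__main__': holders(sys.argv[1])
E
python3 hold.py w7
```

```text
blue 257 6 r 14.9 A 449.0 [0.4944 0.3723]
red 289 76 r 15.2 A 301.0 [0.5304 0.2854]
green 395 12 r 28.4 A 1077.0 [0.6682 0.3809]
green 110 10 r 13.5 A 369.5 [0.3114 0.3856]
green 103 222 r 8.5 A 168.0 [0.2826 0.1062]
purple 209 144 r 14.9 A 618.5 [0.4368 0.2066]
23.2667 [0.4892 0.1704 0.2962] [ 1.    -0.009  0.004]
```

View pics/w7.png

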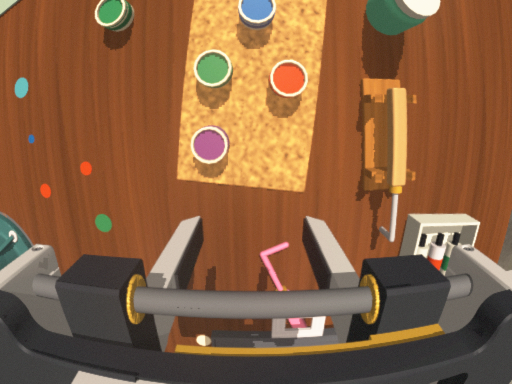

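The hook is back in the cradle: handle (398,88)–(397,187), point at (388,237). Rims on the mat are purple (210,145), green (213,69), red (289,79) and blue (257,9).

Run:
```python
from h import *
im,c=load('w7')
for n,u,v in [('p',209.5,145),('g',213,69),('r',289,79),('b',257,9.5)]: print(n,onz(c,u,v,.036,1).round(4))
plan(onz(c,209.5,145,.036,1)*[1,1,0]+[0,0,.108])
```

```text
p [0.4379 0.2061 0.036 ]
g [0.4437 0.2948 0.036 ]
r [0.5303 0.2822 0.036 ]
b [0.4946 0.3667 0.036 ]
clock 23.27 pos [0.4892 0.1704 0.2962] yaw -0.49
local 0.0353 -0.0517 z 0.1882
```

Call:
apply_moves(newtons=20, rows=[{"ax": 0, "ay": 0, "az": 0, "x": 0.0177, "y": -0.0259, "z": 0.005, "gripper": 0.75}, {"ax": 0, "ay": 0, "az": 0, "x": 0.0177, "y": -0.0259, "z": 0.025, "gripper": 0.75}, {"ax": 0, "ay": 0, "az": 0, "x": 0, "y": 0, "z": 0.04, "gripper": 0.75}, {"ax": 0, "ay": 0, "az": 0, "x": 0, "y": 0, "z": 0.04, "gripper": 0.75}, {"ax": 0, "ay": 0, "az": 0, "x": 0, "y": 0, "z": 0.035, "gripper": 0.75}, {"ax": 0, "ay": 0, "az": 0, "x": 0, "y": 0, "z": 0.025, "gripper": 0.75}, {"ax": 0, "ay": 0, "az": 0, "x": 0, "y": 0, "z": 0.018, "gripper": 0.75}, {"ax": 0, "ay": 0, "az": 0, "x": 0, "y": 0, "z": 0, "gripper": 0.75}])

```text
clock: 23.93
ee_pos: [0.4385, 0.2062, 0.1017]
eef_rot: [[0.009, 1.0, -0.006], [1.0, -0.009, -0.002], [-0.002, -0.006, -1.0]]
contact_force: [-0.9, -0.1, 0.1]
width: 0.0706
grip_force: 0.0
```

Call:
apply_moves(rows=[{"ax": 0, "ay": 0, "az": 0, "x": 0, "y": 0, "z": 0, "gripper": 0}, {"ax": 0, "ay": 0, "az": 0, "x": 0, "y": 0, "z": 0, "gripper": 0}, {"ax": 0, "ay": 0, "az": 0, "x": 0, "y": 0, "z": 0, "gripper": 0}, {"ax": 0, "ay": 0, "az": 0, "x": 0, "y": 0, "z": 0, "gripper": 0}, {"ax": 0, "ay": 0, "az": 0, "x": 0, "y": 0, "z": 0, "gripper": 0}, {"ax": 0, "ay": 0, "az": 0, "x": 0, "y": 0, "z": 0, "gripper": 0}, {"ax": 0, "ay": 0, "az": 0, "x": 0, "y": 0, "z": 0, "gripper": 0}, {"ax": 0, "ay": 0, "az": 0, "x": 0, "y": 0, "z": 0, "gripper": 0}])

```text
clock: 24.6
ee_pos: [0.4402, 0.2068, 0.1072]
eef_rot: [[0.009, 1.0, 0.002], [1.0, -0.009, 0.001], [0.001, 0.002, -1.0]]
contact_force: [-0.3, -0.3, 5.7]
width: 0.0437
grip_force: 20.0
```

Call:
apply_moves(rows=[{"ax": 0, "ay": 0, "az": 0, "x": 0, "y": 0, "z": -0.02, "gripper": 0}, {"ax": 0, "ay": 0, "az": 0, "x": 0, "y": 0, "z": -0.03, "gripper": 0}, {"ax": 0, "ay": 0, "az": 0, "x": 0, "y": 0, "z": -0.04, "gripper": 0}, {"ax": 0, "ay": 0, "az": 0, "x": 0, "y": 0, "z": -0.03, "gripper": 0}, {"ax": 0, "ay": 0, "az": 0, "x": 0, "y": 0, "z": -0.02, "gripper": 0}, {"ax": 0, "ay": 0, "az": 0, "x": -0.027, "y": 0.007, "z": 0, "gripper": 0}, {"ax": 0, "ay": 0, "az": 0, "x": -0.035, "y": 0.0093, "z": 0, "gripper": 0}, {"ax": 0, "ay": 0, "az": 0, "x": -0.035, "y": 0.0093, "z": 0, "gripper": 0}])

```text
clock: 25.27
ee_pos: [0.4643, 0.1088, 0.2462]
eef_rot: [[0.006, 1.0, 0.001], [1.0, -0.006, 0.0], [0.0, 0.001, -1.0]]
contact_force: [1.0, -0.3, -0.7]
width: 0.0437
grip_force: 20.0
```

Call:
apply_moves(rows=[{"ax": 0, "ay": 0, "az": 0, "x": -0.035, "y": 0.0093, "z": 0, "gripper": 0}, {"ax": 0, "ay": 0, "az": 0, "x": -0.035, "y": 0.0093, "z": 0, "gripper": 0}, {"ax": 0, "ay": 0, "az": 0, "x": -0.035, "y": 0.0093, "z": 0, "gripper": 0}, {"ax": 0, "ay": 0, "az": 0, "x": -0.035, "y": 0.0093, "z": 0, "gripper": 0}, {"ax": 0, "ay": 0, "az": 0, "x": -0.03, "y": 0.0093, "z": 0, "gripper": 0}, {"ax": 0, "ay": 0, "az": 0, "x": -0.025, "y": 0.007, "z": 0, "gripper": 0}, {"ax": 0, "ay": 0, "az": 0, "x": -0.015, "y": 0.003, "z": 0, "gripper": 0}, {"ax": 0, "ay": 0, "az": 0, "x": 0, "y": 0, "z": 0, "gripper": 0}])

```text
clock: 25.93
ee_pos: [0.5191, -0.1042, 0.2449]
eef_rot: [[0.013, 1.0, -0.001], [1.0, -0.013, -0.001], [-0.001, -0.001, -1.0]]
contact_force: [-0.5, -0.0, -1.4]
width: 0.0437
grip_force: 20.0
```

```bash
python3 -c "
from h import *
plan((.5236,-.1205,.176))"
```

```text
clock 25.93 pos [ 0.5191 -0.1042  0.2449] yaw -0.74
local -0.0162 0.0047 z 0.0689
```

Call:
apply_moves(rows=[{"ax": 0, "ay": 0, "az": 0, "x": -0.0162, "y": 0.0047, "z": 0, "gripper": 0}, {"ax": 0, "ay": 0, "az": 0, "x": 0, "y": 0, "z": 0.02, "gripper": 0}, {"ax": 0, "ay": 0, "az": 0, "x": 0, "y": 0, "z": 0.02, "gripper": 0}, {"ax": 0, "ay": 0, "az": 0, "x": 0, "y": 0, "z": 0.015, "gripper": 0}, {"ax": 0, "ay": 0, "az": 0, "x": 0, "y": 0, "z": 0.01, "gripper": 0}, {"ax": 0, "ay": 0, "az": 0, "x": 0, "y": 0, "z": 0.003, "gripper": 0}, {"ax": 0, "ay": 0, "az": 0, "x": 0, "y": 0, "z": 0, "gripper": 0}, {"ax": 0, "ay": 0, "az": 0, "x": 0, "y": 0, "z": 0, "gripper": 0}])

```text
clock: 26.6
ee_pos: [0.5239, -0.1171, 0.1786]
eef_rot: [[0.008, 1.0, 0.001], [1.0, -0.008, -0.0], [-0.0, 0.001, -1.0]]
contact_force: [0.6, 0.2, 0.5]
width: 0.0436
grip_force: 20.0
```

Call:
apply_moves(rows=[{"ax": 0, "ay": 0, "az": 0, "x": -0.003, "y": 0, "z": 0.002, "gripper": 0}, {"ax": 0, "ay": 0, "az": 0, "x": 0, "y": 0, "z": 0.002, "gripper": 0}, {"ax": 0, "ay": 0, "az": 0, "x": 0, "y": 0, "z": 0.001, "gripper": 0}, {"ax": 0, "ay": 0, "az": 0, "x": 0, "y": 0, "z": 0, "gripper": 0}, {"ax": 0, "ay": 0, "az": 0, "x": 0, "y": 0, "z": 0, "gripper": 0}, {"ax": 0, "ay": 0, "az": 0, "x": 0, "y": 0, "z": 0, "gripper": 0}, {"ax": 0, "ay": 0, "az": 0, "x": 0, "y": 0, "z": 0, "gripper": 0}, {"ax": 0, "ay": 0, "az": 0, "x": 0, "y": 0, "z": 0, "gripper": 0}])

```text
clock: 27.27
ee_pos: [0.5236, -0.1204, 0.173]
eef_rot: [[0.009, 1.0, 0.0], [1.0, -0.009, 0.0], [0.0, 0.0, -1.0]]
contact_force: [-0.1, 0.4, 0.1]
width: 0.044
grip_force: 20.0
```

Call:
apply_moves(rows=[{"ax": 0, "ay": 0, "az": 0, "x": 0, "y": 0, "z": 0, "gripper": 0.62}, {"ax": 0, "ay": 0, "az": 0, "x": 0, "y": 0, "z": 0, "gripper": 0.62}, {"ax": 0, "ay": 0, "az": 0, "x": 0, "y": 0, "z": 0, "gripper": 0.62}, {"ax": 0, "ay": 0, "az": 0, "x": 0, "y": 0, "z": 0, "gripper": 0.62}, {"ax": 0, "ay": 0, "az": 0, "x": 0, "y": 0, "z": -0.02, "gripper": 0.62}, {"ax": 0, "ay": 0, "az": 0, "x": 0, "y": 0, "z": -0.03, "gripper": 0.7}, {"ax": 0, "ay": 0, "az": 0, "x": 0, "y": 0, "z": -0.035, "gripper": 0.75}, {"ax": 0, "ay": 0, "az": 0, "x": 0.03, "y": 0, "z": 0, "gripper": 0.75}])

```text
clock: 27.93
ee_pos: [0.5264, -0.0943, 0.2658]
eef_rot: [[0.014, 1.0, 0.013], [1.0, -0.014, -0.006], [-0.006, 0.013, -1.0]]
contact_force: [1.8, 0.6, 0.4]
width: 0.07
grip_force: 0.0
```

Call:
apply_moves(rows=[{"ax": 0, "ay": 0, "az": 0, "x": 0.036, "y": 0, "z": 0, "gripper": 0.75}, {"ax": 0, "ay": 0, "az": 0, "x": 0.036, "y": 0, "z": 0, "gripper": 0.75}, {"ax": 0, "ay": 0, "az": 0, "x": 0.036, "y": 0, "z": 0, "gripper": 0.75}, {"ax": 0, "ay": 0, "az": 0, "x": 0.036, "y": 0, "z": 0, "gripper": 0.75}, {"ax": 0, "ay": 0, "az": 0, "x": 0.036, "y": 0, "z": 0, "gripper": 0.75}, {"ax": 0, "ay": 0, "az": 0, "x": 0.036, "y": 0, "z": 0, "gripper": 0.75}, {"ax": 0, "ay": 0, "az": 0, "x": 0.036, "y": 0, "z": 0, "gripper": 0.75}, {"ax": 0, "ay": 0, "az": 0, "x": 0.03, "y": 0, "z": 0, "gripper": 0.75}])

```text
clock: 28.6
ee_pos: [0.5259, 0.1941, 0.2581]
eef_rot: [[0.008, 1.0, 0.0], [1.0, -0.008, 0.001], [0.001, 0.0, -1.0]]
contact_force: [-0.4, 0.6, 0.2]
width: 0.071
grip_force: 0.0
```

```bash
python3 hold.py w8; python3 -c "
from h import *
c=load('w8')[1]
print([np.round(proj(c,p,1)) for p in [(.4437,.2948,.034),(.5303,.2822,.034),(.4946,.3667,.034)]])
plan((.5303,.2822,.110))"
```

```text
blue 220 16 r 16.8 A 681.5 [0.4939 0.3719]
red 255 97 r 17.6 A 884.0 [0.5298 0.2838]
green 381 17 r 32.3 A 1389.5 [0.6685 0.3807]
green 171 89 r 14.7 A 506.0 [0.442  0.2954]
green 68 26 r 14.2 A 381.0 [0.3103 0.387 ]
28.65 [0.5255 0.1985 0.2578] [ 1.    -0.003 -0.   ]
[array([172.,  89.]), array([256.,  98.]), array([220.,  20.])]
clock 28.65 pos [0.5255 0.1985 0.2578] yaw -0.18
local 0.0837 0.0046 z 0.1478
```

Call:
apply_moves(rows=[{"ax": 0, "ay": 0, "az": 0, "x": 0.036, "y": 0.0045, "z": 0, "gripper": 0.75}, {"ax": 0, "ay": 0, "az": 0, "x": 0.036, "y": 0, "z": 0.01, "gripper": 0.75}, {"ax": 0, "ay": 0, "az": 0, "x": 0.011, "y": 0, "z": 0.035, "gripper": 0.75}, {"ax": 0, "ay": 0, "az": 0, "x": 0, "y": 0, "z": 0.038, "gripper": 0.75}, {"ax": 0, "ay": 0, "az": 0, "x": 0, "y": 0, "z": 0.035, "gripper": 0.75}, {"ax": 0, "ay": 0, "az": 0, "x": 0, "y": 0, "z": 0.02, "gripper": 0.75}, {"ax": 0, "ay": 0, "az": 0, "x": 0, "y": 0, "z": 0.01, "gripper": 0.75}, {"ax": 0, "ay": 0, "az": 0, "x": 0, "y": 0, "z": 0, "gripper": 0.75}])

```text
clock: 29.32
ee_pos: [0.53, 0.2738, 0.1067]
eef_rot: [[0.009, 1.0, -0.006], [1.0, -0.009, -0.002], [-0.002, -0.006, -1.0]]
contact_force: [-1.5, -0.5, -0.3]
width: 0.0704
grip_force: 0.0
```

Call:
apply_moves(rows=[{"ax": 0, "ay": 0, "az": 0, "x": 0, "y": 0, "z": 0, "gripper": 0}, {"ax": 0, "ay": 0, "az": 0, "x": 0, "y": 0, "z": 0, "gripper": 0}, {"ax": 0, "ay": 0, "az": 0, "x": 0, "y": 0, "z": 0, "gripper": 0}, {"ax": 0, "ay": 0, "az": 0, "x": 0, "y": 0, "z": 0, "gripper": 0}, {"ax": 0, "ay": 0, "az": 0, "x": 0, "y": 0, "z": 0, "gripper": 0}, {"ax": 0, "ay": 0, "az": 0, "x": 0, "y": 0, "z": 0, "gripper": 0}, {"ax": 0, "ay": 0, "az": 0, "x": 0, "y": 0, "z": 0, "gripper": 0}, {"ax": 0, "ay": 0, "az": 0, "x": 0, "y": 0, "z": 0, "gripper": 0}])

```text
clock: 29.98
ee_pos: [0.5322, 0.2749, 0.1118]
eef_rot: [[0.009, 1.0, 0.003], [1.0, -0.009, 0.001], [0.001, 0.003, -1.0]]
contact_force: [-0.4, -0.8, 6.3]
width: 0.0432
grip_force: 20.0
```

Call:
apply_moves(rows=[{"ax": 0, "ay": 0, "az": 0, "x": 0, "y": 0, "z": 0, "gripper": 0.65}, {"ax": 0, "ay": 0, "az": 0, "x": 0, "y": 0, "z": 0, "gripper": 0.65}, {"ax": 0, "ay": 0, "az": 0, "x": 0, "y": 0, "z": 0, "gripper": 0.65}, {"ax": 0, "ay": 0, "az": 0, "x": 0.008, "y": -0.002, "z": 0.002, "gripper": 0.65}, {"ax": 0, "ay": 0, "az": 0, "x": 0, "y": 0, "z": 0, "gripper": 0.65}, {"ax": 0, "ay": 0, "az": 0, "x": 0, "y": 0, "z": 0, "gripper": 0}, {"ax": 0, "ay": 0, "az": 0, "x": 0, "y": 0, "z": 0, "gripper": 0}, {"ax": 0, "ay": 0, "az": 0, "x": 0, "y": 0, "z": 0, "gripper": 0}])

```text
clock: 30.65
ee_pos: [0.5296, 0.2827, 0.1078]
eef_rot: [[0.009, 1.0, 0.0], [1.0, -0.009, -0.0], [-0.0, 0.0, -1.0]]
contact_force: [1.6, -0.7, 0.2]
width: 0.0447
grip_force: 0.1
```

Call:
apply_moves(rows=[{"ax": 0, "ay": 0, "az": 0, "x": 0, "y": 0, "z": 0, "gripper": 0}, {"ax": 0, "ay": 0, "az": 0, "x": 0, "y": 0, "z": 0, "gripper": 0}, {"ax": 0, "ay": 0, "az": 0, "x": 0, "y": 0, "z": 0, "gripper": 0}, {"ax": 0, "ay": 0, "az": 0, "x": 0, "y": 0, "z": 0, "gripper": 0}, {"ax": 0, "ay": 0, "az": 0, "x": 0, "y": 0, "z": 0, "gripper": 0}, {"ax": 0, "ay": 0, "az": 0, "x": 0, "y": 0, "z": 0, "gripper": 0}, {"ax": 0, "ay": 0, "az": 0, "x": 0, "y": 0, "z": 0, "gripper": 0}, {"ax": 0, "ay": 0, "az": 0, "x": 0, "y": 0, "z": 0, "gripper": 0}])

```text
clock: 31.32
ee_pos: [0.5296, 0.2826, 0.1079]
eef_rot: [[0.009, 1.0, 0.0], [1.0, -0.009, 0.0], [0.0, 0.0, -1.0]]
contact_force: [-0.4, -0.1, -0.6]
width: 0.0437
grip_force: 20.0
```

Call:
apply_moves(rows=[{"ax": 0, "ay": 0, "az": 0, "x": 0, "y": 0, "z": -0.02, "gripper": 0}, {"ax": 0, "ay": 0, "az": 0, "x": 0, "y": 0, "z": -0.03, "gripper": 0}, {"ax": 0, "ay": 0, "az": 0, "x": 0, "y": 0, "z": -0.04, "gripper": 0}, {"ax": 0, "ay": 0, "az": 0, "x": 0, "y": 0, "z": -0.03, "gripper": 0}, {"ax": 0, "ay": 0, "az": 0, "x": 0, "y": 0, "z": -0.02, "gripper": 0}, {"ax": 0, "ay": 0, "az": 0, "x": -0.03, "y": 0.0073, "z": 0, "gripper": 0}, {"ax": 0, "ay": 0, "az": 0, "x": -0.036, "y": 0.0073, "z": 0, "gripper": 0}, {"ax": 0, "ay": 0, "az": 0, "x": -0.036, "y": 0.0073, "z": 0, "gripper": 0}])

```text
clock: 31.98
ee_pos: [0.5507, 0.18, 0.2488]
eef_rot: [[0.006, 1.0, 0.002], [1.0, -0.006, 0.0], [0.0, 0.002, -1.0]]
contact_force: [0.2, -1.6, 0.0]
width: 0.0435
grip_force: 20.0
```

Call:
apply_moves(rows=[{"ax": 0, "ay": 0, "az": 0, "x": -0.0375, "y": 0.0073, "z": 0, "gripper": 0}, {"ax": 0, "ay": 0, "az": 0, "x": -0.0375, "y": 0.0073, "z": 0, "gripper": 0}, {"ax": 0, "ay": 0, "az": 0, "x": -0.0375, "y": 0.0073, "z": 0, "gripper": 0}, {"ax": 0, "ay": 0, "az": 0, "x": -0.0375, "y": 0.0073, "z": 0, "gripper": 0}, {"ax": 0, "ay": 0, "az": 0, "x": -0.0375, "y": 0.0073, "z": 0, "gripper": 0}, {"ax": 0, "ay": 0, "az": 0, "x": -0.0375, "y": 0.0073, "z": 0, "gripper": 0}, {"ax": 0, "ay": 0, "az": 0, "x": -0.0375, "y": 0.0073, "z": 0, "gripper": 0}, {"ax": 0, "ay": 0, "az": 0, "x": -0.02, "y": 0, "z": 0, "gripper": 0}])

```text
clock: 32.65
ee_pos: [0.5996, -0.1068, 0.2476]
eef_rot: [[0.012, 1.0, 0.0], [1.0, -0.012, -0.002], [-0.002, 0.0, -1.0]]
contact_force: [-0.1, -0.2, -0.5]
width: 0.044
grip_force: 20.0
```

Call:
apply_moves(rows=[{"ax": 0, "ay": 0, "az": 0, "x": -0.012, "y": 0, "z": 0, "gripper": 0}, {"ax": 0, "ay": 0, "az": 0, "x": 0, "y": 0, "z": 0.015, "gripper": 0}, {"ax": 0, "ay": 0, "az": 0, "x": 0, "y": 0, "z": 0.015, "gripper": 0}, {"ax": 0, "ay": 0, "az": 0, "x": 0, "y": 0, "z": 0.01, "gripper": 0}, {"ax": 0, "ay": 0, "az": 0, "x": 0, "y": 0, "z": 0.005, "gripper": 0}, {"ax": 0, "ay": 0, "az": 0, "x": 0, "y": 0, "z": 0, "gripper": 0}, {"ax": 0, "ay": 0, "az": 0, "x": 0, "y": 0, "z": 0, "gripper": 0}, {"ax": 0, "ay": 0, "az": 0, "x": 0, "y": 0, "z": 0, "gripper": 0}])

```text
clock: 33.32
ee_pos: [0.5995, -0.1141, 0.2039]
eef_rot: [[0.008, 1.0, 0.002], [1.0, -0.008, -0.0], [-0.0, 0.002, -1.0]]
contact_force: [-0.1, -0.4, -1.1]
width: 0.0438
grip_force: 20.0
```

```bash
python3 -c "
from h import *
plan((.5986,-.1205,.174))"
```

```text
clock 33.32 pos [ 0.5995 -0.1141  0.2039] yaw -0.46
local -0.0064 -0.0009 z 0.0299
```

Call:
apply_moves(rows=[{"ax": 0, "ay": 0, "az": 0, "x": -0.006, "y": 0, "z": 0, "gripper": 0}, {"ax": 0, "ay": 0, "az": 0, "x": 0, "y": 0, "z": 0.01, "gripper": 0}, {"ax": 0, "ay": 0, "az": 0, "x": 0, "y": 0, "z": 0.008, "gripper": 0}, {"ax": 0, "ay": 0, "az": 0, "x": 0, "y": 0, "z": 0.006, "gripper": 0}, {"ax": 0, "ay": 0, "az": 0, "x": 0, "y": 0, "z": 0.004, "gripper": 0}, {"ax": 0, "ay": 0, "az": 0, "x": 0, "y": 0, "z": 0.002, "gripper": 0}, {"ax": 0, "ay": 0, "az": 0, "x": 0, "y": 0, "z": 0, "gripper": 0}, {"ax": 0, "ay": 0, "az": 0, "x": 0, "y": 0, "z": 0, "gripper": 0}])

```text
clock: 33.98
ee_pos: [0.5989, -0.1205, 0.1727]
eef_rot: [[0.009, 1.0, -0.0], [1.0, -0.009, 0.0], [0.0, -0.0, -1.0]]
contact_force: [-0.5, 0.3, 0.6]
width: 0.0437
grip_force: 20.0
```

Call:
apply_moves(rows=[{"ax": 0, "ay": 0, "az": 0, "x": 0, "y": 0, "z": 0, "gripper": 0.62}, {"ax": 0, "ay": 0, "az": 0, "x": 0, "y": 0, "z": 0, "gripper": 0.62}, {"ax": 0, "ay": 0, "az": 0, "x": 0, "y": 0, "z": 0, "gripper": 0.62}, {"ax": 0, "ay": 0, "az": 0, "x": 0, "y": 0, "z": 0, "gripper": 0.62}, {"ax": 0, "ay": 0, "az": 0, "x": 0, "y": 0, "z": -0.02, "gripper": 0.62}, {"ax": 0, "ay": 0, "az": 0, "x": 0, "y": 0, "z": -0.03, "gripper": 0.7}, {"ax": 0, "ay": 0, "az": 0, "x": 0, "y": 0, "z": -0.035, "gripper": 0.75}, {"ax": 0, "ay": 0, "az": 0, "x": 0.0355, "y": -0.0176, "z": 0, "gripper": 0.75}])

```text
clock: 34.65
ee_pos: [0.5859, -0.0898, 0.2659]
eef_rot: [[0.015, 1.0, 0.015], [1.0, -0.015, -0.007], [-0.006, 0.015, -1.0]]
contact_force: [0.8, 1.8, 1.0]
width: 0.0701
grip_force: 0.0
```

Call:
apply_moves(rows=[{"ax": 0, "ay": 0, "az": 0, "x": 0.0355, "y": -0.0176, "z": 0, "gripper": 0.75}, {"ax": 0, "ay": 0, "az": 0, "x": 0.0355, "y": -0.0176, "z": 0, "gripper": 0.75}, {"ax": 0, "ay": 0, "az": 0, "x": 0.0355, "y": -0.0176, "z": 0, "gripper": 0.75}, {"ax": 0, "ay": 0, "az": 0, "x": 0.0355, "y": -0.0176, "z": 0, "gripper": 0.75}, {"ax": 0, "ay": 0, "az": 0, "x": 0.0355, "y": -0.0176, "z": 0, "gripper": 0.75}, {"ax": 0, "ay": 0, "az": 0, "x": 0.0355, "y": -0.0176, "z": 0, "gripper": 0.75}, {"ax": 0, "ay": 0, "az": 0, "x": 0.0355, "y": -0.0176, "z": 0, "gripper": 0.75}, {"ax": 0, "ay": 0, "az": 0, "x": 0.0355, "y": -0.0176, "z": 0, "gripper": 0.75}])

```text
clock: 35.32
ee_pos: [0.4423, 0.2018, 0.2582]
eef_rot: [[0.009, 1.0, 0.001], [1.0, -0.009, 0.001], [0.001, 0.001, -1.0]]
contact_force: [-0.3, 1.0, -0.2]
width: 0.0703
grip_force: 0.0
```

Call:
apply_moves(rows=[{"ax": 0, "ay": 0, "az": 0, "x": 0.02, "y": 0, "z": 0, "gripper": 0.75}, {"ax": 0, "ay": 0, "az": 0, "x": 0, "y": 0, "z": 0, "gripper": 0.75}, {"ax": 0, "ay": 0, "az": 0, "x": 0, "y": 0, "z": 0, "gripper": 0.75}, {"ax": 0, "ay": 0, "az": 0, "x": 0, "y": 0, "z": 0, "gripper": 0.75}, {"ax": 0, "ay": 0, "az": 0, "x": 0, "y": 0, "z": 0, "gripper": 0.75}, {"ax": 0, "ay": 0, "az": 0, "x": 0, "y": 0, "z": 0, "gripper": 0.75}, {"ax": 0, "ay": 0, "az": 0, "x": 0, "y": 0, "z": 0, "gripper": 0.75}, {"ax": 0, "ay": 0, "az": 0, "x": 0, "y": 0, "z": 0, "gripper": 0.75}])

```text
clock: 35.98
ee_pos: [0.4439, 0.2196, 0.2579]
eef_rot: [[0.01, 1.0, 0.0], [1.0, -0.01, 0.0], [0.0, 0.0, -1.0]]
contact_force: [-0.7, -0.2, -0.3]
width: 0.0707
grip_force: 0.0
```

```bash
python3 hold.py w9; python3 -c "
from h import *
plan((.4425,.295,.110))"
```

```text
blue 299 38 r 16.9 A 714.5 [0.494  0.3718]
green 443 44 r 32.6 A 1802.5 [0.6698 0.3866]
green 128 35 r 15.5 A 574.5 [0.311  0.3859]
36.0333 [0.4439 0.2197 0.2579] [ 1.   -0.01  0.  ]
clock 36.03 pos [0.4439 0.2197 0.2579] yaw -0.58
local 0.0753 -0.0021 z 0.1479
```

View pics/w9.png

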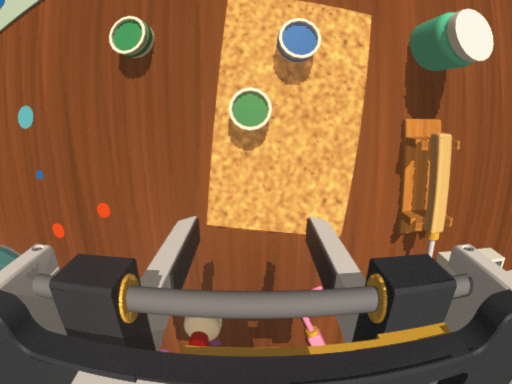

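Green is still on the mat, its rim centred at (250,109); blue is at (299,40).

```bash
python3 -c "
from h import *
c=load('w9')[1]
g=onz(c,250,108.5,.036,1); b=onz(c,299,40,.036,1); print(g,b)
plan(g*[1,1,0]+[0,0,.109])"
```

```text
[0.44265904 0.29693376 0.036     ] [0.49325732 0.36910758 0.036     ]
clock 36.03 pos [0.4439 0.2197 0.2579] yaw -0.58
local 0.0772 -0.002 z 0.1489
```

Call:
apply_moves(rows=[{"ax": 0, "ay": 0, "az": 0, "x": 0.03, "y": -0.002, "z": 0, "gripper": 0.75}, {"ax": 0, "ay": 0, "az": 0, "x": 0.03, "y": 0, "z": 0, "gripper": 0.75}, {"ax": 0, "ay": 0, "az": 0, "x": 0.0172, "y": 0, "z": 0.02, "gripper": 0.75}, {"ax": 0, "ay": 0, "az": 0, "x": 0, "y": 0, "z": 0.038, "gripper": 0.75}, {"ax": 0, "ay": 0, "az": 0, "x": 0, "y": 0, "z": 0.038, "gripper": 0.75}, {"ax": 0, "ay": 0, "az": 0, "x": 0, "y": 0, "z": 0.03, "gripper": 0.75}, {"ax": 0, "ay": 0, "az": 0, "x": 0, "y": 0, "z": 0.018, "gripper": 0.75}, {"ax": 0, "ay": 0, "az": 0, "x": 0, "y": 0, "z": 0.004, "gripper": 0.75}])

```text
clock: 36.7
ee_pos: [0.44, 0.2961, 0.1052]
eef_rot: [[0.009, 1.0, -0.008], [1.0, -0.009, -0.004], [-0.004, -0.008, -1.0]]
contact_force: [-1.1, 0.5, 0.3]
width: 0.0706
grip_force: 0.0
```

Call:
apply_moves(rows=[{"ax": 0, "ay": 0, "az": 0, "x": 0, "y": 0, "z": 0, "gripper": 0}, {"ax": 0, "ay": 0, "az": 0, "x": 0, "y": 0, "z": 0, "gripper": 0}, {"ax": 0, "ay": 0, "az": 0, "x": 0, "y": 0, "z": 0, "gripper": 0}, {"ax": 0, "ay": 0, "az": 0, "x": 0, "y": 0, "z": 0, "gripper": 0}, {"ax": 0, "ay": 0, "az": 0, "x": 0, "y": 0, "z": 0, "gripper": 0}, {"ax": 0, "ay": 0, "az": 0, "x": 0, "y": 0, "z": 0, "gripper": 0}, {"ax": 0, "ay": 0, "az": 0, "x": 0, "y": 0, "z": 0, "gripper": 0}, {"ax": 0, "ay": 0, "az": 0, "x": 0, "y": 0, "z": 0, "gripper": 0}])

```text
clock: 37.37
ee_pos: [0.4432, 0.2981, 0.1119]
eef_rot: [[0.009, 1.0, 0.003], [1.0, -0.009, 0.002], [0.002, 0.003, -1.0]]
contact_force: [-1.0, -1.0, 7.0]
width: 0.0433
grip_force: 20.0
```

Call:
apply_moves(rows=[{"ax": 0, "ay": 0, "az": 0, "x": 0, "y": 0, "z": -0.02, "gripper": 0}, {"ax": 0, "ay": 0, "az": 0, "x": 0, "y": 0, "z": -0.03, "gripper": 0}, {"ax": 0, "ay": 0, "az": 0, "x": 0, "y": 0, "z": -0.04, "gripper": 0}, {"ax": 0, "ay": 0, "az": 0, "x": 0, "y": 0, "z": -0.03, "gripper": 0}, {"ax": 0, "ay": 0, "az": 0, "x": 0, "y": 0, "z": -0.02, "gripper": 0}, {"ax": 0, "ay": 0, "az": 0, "x": -0.03, "y": 0.0045, "z": 0, "gripper": 0}, {"ax": 0, "ay": 0, "az": 0, "x": -0.036, "y": 0.0045, "z": 0, "gripper": 0}, {"ax": 0, "ay": 0, "az": 0, "x": -0.036, "y": 0.0045, "z": 0, "gripper": 0}])

```text
clock: 38.03
ee_pos: [0.4548, 0.1948, 0.2505]
eef_rot: [[0.006, 1.0, 0.001], [1.0, -0.006, 0.0], [0.0, 0.001, -1.0]]
contact_force: [1.1, -0.7, -1.2]
width: 0.0438
grip_force: 20.0
```

Call:
apply_moves(rows=[{"ax": 0, "ay": 0, "az": 0, "x": -0.036, "y": 0.0045, "z": 0, "gripper": 0}, {"ax": 0, "ay": 0, "az": 0, "x": -0.036, "y": 0.0045, "z": 0, "gripper": 0}, {"ax": 0, "ay": 0, "az": 0, "x": -0.036, "y": 0.0045, "z": 0, "gripper": 0}, {"ax": 0, "ay": 0, "az": 0, "x": -0.036, "y": 0.0045, "z": 0, "gripper": 0}, {"ax": 0, "ay": 0, "az": 0, "x": -0.036, "y": 0.0045, "z": 0, "gripper": 0}, {"ax": 0, "ay": 0, "az": 0, "x": -0.036, "y": 0.0045, "z": 0, "gripper": 0}, {"ax": 0, "ay": 0, "az": 0, "x": -0.03, "y": 0.0045, "z": 0, "gripper": 0}, {"ax": 0, "ay": 0, "az": 0, "x": -0.015, "y": 0, "z": 0, "gripper": 0}])

```text
clock: 38.7
ee_pos: [0.4842, -0.0692, 0.2497]
eef_rot: [[0.012, 1.0, 0.0], [1.0, -0.012, -0.002], [-0.002, 0.0, -1.0]]
contact_force: [-0.1, -0.1, -0.7]
width: 0.0436
grip_force: 20.0
```

Call:
apply_moves(rows=[{"ax": 0, "ay": 0, "az": 0, "x": -0.008, "y": 0, "z": 0, "gripper": 0}, {"ax": 0, "ay": 0, "az": 0, "x": 0, "y": 0, "z": 0.015, "gripper": 0}, {"ax": 0, "ay": 0, "az": 0, "x": 0, "y": 0, "z": 0.015, "gripper": 0}, {"ax": 0, "ay": 0, "az": 0, "x": 0, "y": 0, "z": 0.01, "gripper": 0}, {"ax": 0, "ay": 0, "az": 0, "x": 0, "y": 0, "z": 0.005, "gripper": 0}, {"ax": 0, "ay": 0, "az": 0, "x": 0, "y": 0, "z": 0, "gripper": 0}, {"ax": 0, "ay": 0, "az": 0, "x": 0, "y": 0, "z": 0, "gripper": 0}, {"ax": 0, "ay": 0, "az": 0, "x": 0, "y": 0, "z": 0, "gripper": 0}])

```text
clock: 39.37
ee_pos: [0.4845, -0.0736, 0.2058]
eef_rot: [[0.008, 1.0, 0.002], [1.0, -0.008, -0.0], [-0.0, 0.002, -1.0]]
contact_force: [0.1, 0.4, -1.1]
width: 0.0435
grip_force: 20.0
```

```bash
python3 -c "
from h import *
plan((.484,-.0775,.174))"
```

```text
clock 39.37 pos [ 0.4845 -0.0736  0.2058] yaw -0.47
local -0.0039 -0.0004 z 0.0318
```

Call:
apply_moves(rows=[{"ax": 0, "ay": 0, "az": 0, "x": -0.004, "y": 0, "z": 0, "gripper": 0}, {"ax": 0, "ay": 0, "az": 0, "x": 0, "y": 0, "z": 0.01, "gripper": 0}, {"ax": 0, "ay": 0, "az": 0, "x": 0, "y": 0, "z": 0.008, "gripper": 0}, {"ax": 0, "ay": 0, "az": 0, "x": 0, "y": 0, "z": 0.006, "gripper": 0}, {"ax": 0, "ay": 0, "az": 0, "x": 0, "y": 0, "z": 0.004, "gripper": 0}, {"ax": 0, "ay": 0, "az": 0, "x": 0, "y": 0, "z": 0.002, "gripper": 0}, {"ax": 0, "ay": 0, "az": 0, "x": 0, "y": 0, "z": 0, "gripper": 0}, {"ax": 0, "ay": 0, "az": 0, "x": 0, "y": 0, "z": 0, "gripper": 0}])

```text
clock: 40.03
ee_pos: [0.4832, -0.0777, 0.1767]
eef_rot: [[0.009, 1.0, -0.002], [1.0, -0.009, 0.0], [0.0, -0.002, -1.0]]
contact_force: [-6.6, 2.2, 11.0]
width: 0.0435
grip_force: 20.0
```

Call:
apply_moves(rows=[{"ax": 0, "ay": 0, "az": 0, "x": 0, "y": 0, "z": -0.001, "gripper": 0.62}, {"ax": 0, "ay": 0, "az": 0, "x": 0, "y": 0, "z": 0, "gripper": 0.62}, {"ax": 0, "ay": 0, "az": 0, "x": 0, "y": 0, "z": 0, "gripper": 0.62}, {"ax": 0, "ay": 0, "az": 0, "x": 0, "y": 0, "z": 0, "gripper": 0.62}, {"ax": 0, "ay": 0, "az": 0, "x": 0, "y": 0, "z": -0.02, "gripper": 0.62}, {"ax": 0, "ay": 0, "az": 0, "x": 0, "y": 0, "z": -0.03, "gripper": 0.7}, {"ax": 0, "ay": 0, "az": 0, "x": 0, "y": 0, "z": -0.035, "gripper": 0.75}, {"ax": 0, "ay": 0, "az": 0, "x": 0.03, "y": 0.001, "z": 0, "gripper": 0.75}])

```text
clock: 40.7
ee_pos: [0.4879, -0.0513, 0.2679]
eef_rot: [[0.014, 1.0, 0.012], [1.0, -0.014, -0.005], [-0.005, 0.012, -1.0]]
contact_force: [1.8, -0.3, 1.1]
width: 0.0703
grip_force: 0.0
```

Call:
apply_moves(rows=[{"ax": 0, "ay": 0, "az": 0, "x": 0.038, "y": 0.0015, "z": 0, "gripper": 0.75}, {"ax": 0, "ay": 0, "az": 0, "x": 0.038, "y": 0.0015, "z": 0, "gripper": 0.75}, {"ax": 0, "ay": 0, "az": 0, "x": 0.038, "y": 0.0015, "z": 0, "gripper": 0.75}, {"ax": 0, "ay": 0, "az": 0, "x": 0.038, "y": 0.0015, "z": 0, "gripper": 0.75}, {"ax": 0, "ay": 0, "az": 0, "x": 0.038, "y": 0.0015, "z": 0, "gripper": 0.75}, {"ax": 0, "ay": 0, "az": 0, "x": 0.038, "y": 0.0015, "z": 0, "gripper": 0.75}, {"ax": 0, "ay": 0, "az": 0, "x": 0.038, "y": 0.0015, "z": 0, "gripper": 0.75}, {"ax": 0, "ay": 0, "az": 0, "x": 0.038, "y": 0.0015, "z": 0, "gripper": 0.75}])

```text
clock: 41.37
ee_pos: [0.4996, 0.258, 0.2604]
eef_rot: [[0.009, 1.0, -0.0], [1.0, -0.009, -0.0], [-0.0, -0.0, -1.0]]
contact_force: [-0.4, -0.7, 1.3]
width: 0.0705
grip_force: 0.0
```

Call:
apply_moves(rows=[{"ax": 0, "ay": 0, "az": 0, "x": 0.015, "y": 0.0015, "z": 0, "gripper": 0.75}, {"ax": 0, "ay": 0, "az": 0, "x": 0, "y": 0, "z": 0, "gripper": 0.75}, {"ax": 0, "ay": 0, "az": 0, "x": 0, "y": 0, "z": 0, "gripper": 0.75}, {"ax": 0, "ay": 0, "az": 0, "x": 0, "y": 0, "z": 0, "gripper": 0.75}, {"ax": 0, "ay": 0, "az": 0, "x": 0, "y": 0, "z": 0, "gripper": 0.75}, {"ax": 0, "ay": 0, "az": 0, "x": 0, "y": 0, "z": 0, "gripper": 0.75}, {"ax": 0, "ay": 0, "az": 0, "x": 0, "y": 0, "z": 0, "gripper": 0.75}, {"ax": 0, "ay": 0, "az": 0, "x": 0, "y": 0, "z": 0, "gripper": 0.75}])

```text
clock: 42.03
ee_pos: [0.5017, 0.2701, 0.2611]
eef_rot: [[0.01, 1.0, 0.0], [1.0, -0.01, 0.0], [0.0, 0.0, -1.0]]
contact_force: [0.4, 0.7, 0.1]
width: 0.0705
grip_force: 0.0
```

```bash
python3 hold.py w10; python3 -c "
from h import *
plan((.4935,.3705,.110))"
```

```text
blue 244 86 r 17.0 A 782.0 [0.4942 0.3714]
green 402 77 r 32.8 A 1484.5 [0.6699 0.3889]
green 84 85 r 14.4 A 468.5 [0.3099 0.3872]
green 4 154 r 9.7 A 155.0 [0.1609 0.3147]
42.0833 [0.5017 0.2704 0.2611] [ 1.   -0.01  0.  ]
clock 42.08 pos [0.5017 0.2704 0.2611] yaw -0.56
local 0.1001 -0.0092 z 0.1511
```

Call:
apply_moves(rows=[{"ax": 0, "ay": 0, "az": 0, "x": 0.036, "y": -0.0085, "z": 0, "gripper": 0.75}, {"ax": 0, "ay": 0, "az": 0, "x": 0.036, "y": 0, "z": 0, "gripper": 0.75}, {"ax": 0, "ay": 0, "az": 0, "x": 0.028, "y": 0, "z": 0.02, "gripper": 0.75}, {"ax": 0, "ay": 0, "az": 0, "x": 0, "y": 0, "z": 0.038, "gripper": 0.75}, {"ax": 0, "ay": 0, "az": 0, "x": 0, "y": 0, "z": 0.038, "gripper": 0.75}, {"ax": 0, "ay": 0, "az": 0, "x": 0, "y": 0, "z": 0.032, "gripper": 0.75}, {"ax": 0, "ay": 0, "az": 0, "x": 0, "y": 0, "z": 0.018, "gripper": 0.75}, {"ax": 0, "ay": 0, "az": 0, "x": 0, "y": 0, "z": 0.005, "gripper": 0.75}])

```text
clock: 42.75
ee_pos: [0.4917, 0.3696, 0.1046]
eef_rot: [[0.009, 1.0, -0.008], [1.0, -0.009, -0.005], [-0.005, -0.008, -1.0]]
contact_force: [-1.4, -0.6, -1.1]
width: 0.0705
grip_force: 0.0
```

Call:
apply_moves(rows=[{"ax": 0, "ay": 0, "az": 0, "x": 0, "y": 0, "z": 0, "gripper": 0}, {"ax": 0, "ay": 0, "az": 0, "x": 0, "y": 0, "z": 0, "gripper": 0}, {"ax": 0, "ay": 0, "az": 0, "x": 0, "y": 0, "z": 0, "gripper": 0}, {"ax": 0, "ay": 0, "az": 0, "x": 0, "y": 0, "z": 0, "gripper": 0}, {"ax": 0, "ay": 0, "az": 0, "x": 0, "y": 0, "z": 0, "gripper": 0}, {"ax": 0, "ay": 0, "az": 0, "x": 0, "y": 0, "z": 0, "gripper": 0}, {"ax": 0, "ay": 0, "az": 0, "x": 0, "y": 0, "z": 0, "gripper": 0}, {"ax": 0, "ay": 0, "az": 0, "x": 0, "y": 0, "z": 0, "gripper": 0}])

```text
clock: 43.42
ee_pos: [0.4948, 0.3717, 0.1124]
eef_rot: [[0.009, 1.0, 0.003], [1.0, -0.009, 0.002], [0.002, 0.003, -1.0]]
contact_force: [-0.9, 0.1, 5.7]
width: 0.0435
grip_force: 20.0
```

Call:
apply_moves(rows=[{"ax": 0, "ay": 0, "az": 0, "x": 0, "y": 0, "z": -0.02, "gripper": 0}, {"ax": 0, "ay": 0, "az": 0, "x": 0, "y": 0, "z": -0.03, "gripper": 0}, {"ax": 0, "ay": 0, "az": 0, "x": 0, "y": 0, "z": -0.04, "gripper": 0}, {"ax": 0, "ay": 0, "az": 0, "x": 0, "y": 0, "z": -0.03, "gripper": 0}, {"ax": 0, "ay": 0, "az": 0, "x": 0, "y": 0, "z": -0.02, "gripper": 0}, {"ax": 0, "ay": 0, "az": 0, "x": -0.03, "y": 0.0066, "z": 0, "gripper": 0}, {"ax": 0, "ay": 0, "az": 0, "x": -0.036, "y": 0.0066, "z": 0, "gripper": 0}, {"ax": 0, "ay": 0, "az": 0, "x": -0.036, "y": 0.0066, "z": 0, "gripper": 0}])

```text
clock: 44.08
ee_pos: [0.5128, 0.2684, 0.2504]
eef_rot: [[0.006, 1.0, 0.001], [1.0, -0.006, 0.0], [0.0, 0.001, -1.0]]
contact_force: [-0.5, 0.1, -1.5]
width: 0.0432
grip_force: 20.0
```

Call:
apply_moves(rows=[{"ax": 0, "ay": 0, "az": 0, "x": -0.038, "y": 0.0066, "z": 0, "gripper": 0}, {"ax": 0, "ay": 0, "az": 0, "x": -0.038, "y": 0.0066, "z": 0, "gripper": 0}, {"ax": 0, "ay": 0, "az": 0, "x": -0.038, "y": 0.0066, "z": 0, "gripper": 0}, {"ax": 0, "ay": 0, "az": 0, "x": -0.038, "y": 0.0066, "z": 0, "gripper": 0}, {"ax": 0, "ay": 0, "az": 0, "x": -0.038, "y": 0.0066, "z": 0, "gripper": 0}, {"ax": 0, "ay": 0, "az": 0, "x": -0.038, "y": 0.0066, "z": 0, "gripper": 0}, {"ax": 0, "ay": 0, "az": 0, "x": -0.038, "y": 0.0066, "z": 0, "gripper": 0}, {"ax": 0, "ay": 0, "az": 0, "x": -0.036, "y": 0.0066, "z": 0, "gripper": 0}])

```text
clock: 44.75
ee_pos: [0.5627, -0.0356, 0.2498]
eef_rot: [[0.009, 1.0, 0.0], [1.0, -0.009, -0.0], [-0.0, 0.0, -1.0]]
contact_force: [0.3, -0.0, -1.0]
width: 0.0438
grip_force: 20.0
```

Call:
apply_moves(rows=[{"ax": 0, "ay": 0, "az": 0, "x": -0.025, "y": 0, "z": 0, "gripper": 0}, {"ax": 0, "ay": 0, "az": 0, "x": -0.01, "y": 0, "z": 0, "gripper": 0}, {"ax": 0, "ay": 0, "az": 0, "x": 0, "y": 0, "z": 0.01, "gripper": 0}, {"ax": 0, "ay": 0, "az": 0, "x": 0, "y": 0, "z": 0.01, "gripper": 0}, {"ax": 0, "ay": 0, "az": 0, "x": 0, "y": 0, "z": 0.01, "gripper": 0}, {"ax": 0, "ay": 0, "az": 0, "x": 0, "y": 0, "z": 0, "gripper": 0}, {"ax": 0, "ay": 0, "az": 0, "x": 0, "y": 0, "z": 0, "gripper": 0}, {"ax": 0, "ay": 0, "az": 0, "x": 0, "y": 0, "z": 0, "gripper": 0}])

```text
clock: 45.42
ee_pos: [0.5626, -0.0673, 0.2196]
eef_rot: [[0.007, 1.0, -0.0], [1.0, -0.007, 0.0], [0.0, -0.0, -1.0]]
contact_force: [-0.8, -0.4, -1.3]
width: 0.0436
grip_force: 20.0
```

```bash
python3 -c "
from h import *
plan((.564,-.078,.1765))"
```

```text
clock 45.42 pos [ 0.5626 -0.0673  0.2196] yaw -0.4
local -0.0107 0.0014 z 0.0431
```

Call:
apply_moves(rows=[{"ax": 0, "ay": 0, "az": 0, "x": -0.0107, "y": 0.0014, "z": 0, "gripper": 0}, {"ax": 0, "ay": 0, "az": 0, "x": 0, "y": 0, "z": 0.012, "gripper": 0}, {"ax": 0, "ay": 0, "az": 0, "x": 0, "y": 0, "z": 0.012, "gripper": 0}, {"ax": 0, "ay": 0, "az": 0, "x": 0, "y": 0, "z": 0.01, "gripper": 0}, {"ax": 0, "ay": 0, "az": 0, "x": 0, "y": 0, "z": 0.006, "gripper": 0}, {"ax": 0, "ay": 0, "az": 0, "x": 0, "y": 0, "z": 0.002, "gripper": 0}, {"ax": 0, "ay": 0, "az": 0, "x": 0, "y": 0, "z": 0, "gripper": 0}, {"ax": 0, "ay": 0, "az": 0, "x": 0, "y": 0, "z": 0, "gripper": 0}])

```text
clock: 46.08
ee_pos: [0.5638, -0.0792, 0.1771]
eef_rot: [[0.009, 1.0, -0.001], [1.0, -0.009, 0.0], [0.0, -0.001, -1.0]]
contact_force: [-0.2, 0.5, -0.6]
width: 0.0437
grip_force: 20.0
```

Call:
apply_moves(rows=[{"ax": 0, "ay": 0, "az": 0, "x": 0, "y": 0, "z": 0.001, "gripper": 0}, {"ax": 0, "ay": 0, "az": 0, "x": 0, "y": 0, "z": 0, "gripper": 0.62}, {"ax": 0, "ay": 0, "az": 0, "x": 0, "y": 0, "z": 0, "gripper": 0.62}, {"ax": 0, "ay": 0, "az": 0, "x": 0, "y": 0, "z": 0, "gripper": 0.62}, {"ax": 0, "ay": 0, "az": 0, "x": 0, "y": 0, "z": 0, "gripper": 0.62}, {"ax": 0, "ay": 0, "az": 0, "x": 0, "y": 0, "z": -0.025, "gripper": 0.62}, {"ax": 0, "ay": 0, "az": 0, "x": 0, "y": 0, "z": -0.035, "gripper": 0.6}, {"ax": 0, "ay": 0, "az": 0, "x": 0, "y": 0, "z": -0.035, "gripper": 0.5}])

```text
clock: 46.75
ee_pos: [0.5633, -0.0791, 0.2714]
eef_rot: [[0.009, 1.0, -0.003], [1.0, -0.009, 0.001], [0.001, -0.004, -1.0]]
contact_force: [0.2, 0.1, 0.2]
width: 0.0524
grip_force: 0.0
```

Call:
apply_moves(rows=[{"ax": 0, "ay": 0, "az": 0, "x": 0.0365, "y": 0.012, "z": 0, "gripper": 0.5}, {"ax": 0, "ay": 0, "az": 0, "x": 0.0365, "y": 0.012, "z": 0, "gripper": 0.5}, {"ax": 0, "ay": 0, "az": 0, "x": 0.0365, "y": 0.012, "z": 0, "gripper": 0.5}, {"ax": 0, "ay": 0, "az": 0, "x": 0.0365, "y": 0.012, "z": 0, "gripper": 0.5}, {"ax": 0, "ay": 0, "az": 0, "x": 0.0365, "y": 0.012, "z": 0, "gripper": 0.5}, {"ax": 0, "ay": 0, "az": 0, "x": 0.0365, "y": 0.012, "z": 0, "gripper": 0.5}, {"ax": 0, "ay": 0, "az": 0, "x": 0.0365, "y": 0.012, "z": 0, "gripper": 0.5}, {"ax": 0, "ay": 0, "az": 0, "x": 0.0365, "y": 0.012, "z": 0, "gripper": 0.5}])

```text
clock: 47.42
ee_pos: [0.6629, 0.2138, 0.2718]
eef_rot: [[0.009, 1.0, 0.0], [1.0, -0.009, -0.0], [0.0, 0.0, -1.0]]
contact_force: [-0.8, 0.5, 0.2]
width: 0.0475
grip_force: 0.0
```

Call:
apply_moves(rows=[{"ax": 0, "ay": 0, "az": -0.0465, "x": 0, "y": 0, "z": 0, "gripper": 0.5}, {"ax": 0, "ay": 0, "az": 0, "x": 0, "y": 0, "z": 0, "gripper": 0.5}, {"ax": 0, "ay": 0, "az": 0, "x": 0, "y": 0, "z": 0, "gripper": 0.5}, {"ax": 0, "ay": 0, "az": 0, "x": 0, "y": 0, "z": 0, "gripper": 0.5}, {"ax": 0, "ay": 0, "az": 0, "x": 0, "y": 0, "z": 0, "gripper": 0.5}, {"ax": 0, "ay": 0, "az": 0, "x": 0, "y": 0, "z": 0, "gripper": 0.5}, {"ax": 0, "ay": 0, "az": 0, "x": 0, "y": 0, "z": 0, "gripper": 0.5}, {"ax": 0, "ay": 0, "az": 0, "x": 0, "y": 0, "z": 0, "gripper": 0.5}])

```text
clock: 48.08
ee_pos: [0.6625, 0.2112, 0.2723]
eef_rot: [[-0.063, 0.998, 0.001], [0.998, 0.063, 0.0], [0.0, 0.001, -1.0]]
contact_force: [-0.7, -0.2, -0.9]
width: 0.0472
grip_force: 0.0
```

Run:
```python
from h import *
plan((.6628,.2146,.125))
im,c=snap('scene','s4'); im2,c2=snap('top','t4')
a=cv2.resize(cv2.imread('pics/s4.png')[100:220,90:250],(800,600),interpolation=2); cv2.imwrite('pics/s4c.png',a)
```

```text
clock 48.08 pos [0.6625 0.2112 0.2723] yaw 3.61
local 0.0034 0.0005 z 0.1473
```

View pics/s4c.png

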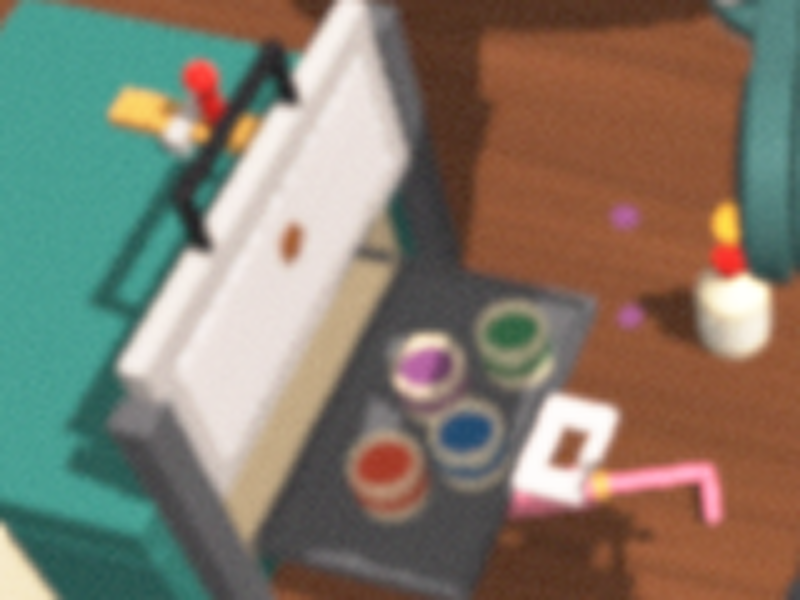

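All four holders stand upright on the tray: purple, green, red and blue at (428,370), (513,335), (387,470) and (466,437). The hole is at (572,448). Next is the hook.

Call:
apply_moves(newtons=45, rows=[{"ax": 0, "ay": 0, "az": 0, "x": 0.0034, "y": 0.0005, "z": 0.02, "gripper": 0.5}, {"ax": 0, "ay": 0, "az": 0, "x": 0, "y": 0, "z": 0.035, "gripper": 0.5}, {"ax": 0, "ay": 0, "az": 0, "x": 0, "y": 0, "z": 0.035, "gripper": 0.5}, {"ax": 0, "ay": 0, "az": 0, "x": 0, "y": 0, "z": 0.03, "gripper": 0.5}, {"ax": 0, "ay": 0, "az": 0, "x": 0, "y": 0, "z": 0.018, "gripper": 0.5}, {"ax": 0, "ay": 0, "az": 0, "x": 0, "y": 0, "z": 0.009, "gripper": 0.5}, {"ax": 0, "ay": 0, "az": 0, "x": 0, "y": 0, "z": 0, "gripper": 0.5}, {"ax": 0, "ay": 0, "az": 0, "x": 0, "y": 0, "z": 0, "gripper": 0.5}])

```text
clock: 48.85
ee_pos: [0.6632, 0.2154, 0.1255]
eef_rot: [[-0.064, 0.998, 0.001], [0.998, 0.064, 0.0], [0.0, 0.001, -1.0]]
contact_force: [-0.2, -0.1, 0.6]
width: 0.047
grip_force: 0.0
```

Call:
apply_moves(rows=[{"ax": 0, "ay": 0, "az": 0, "x": 0, "y": 0, "z": 0, "gripper": 0}, {"ax": 0, "ay": 0, "az": 0, "x": 0, "y": 0, "z": 0, "gripper": 0}, {"ax": 0, "ay": 0, "az": 0, "x": 0, "y": 0, "z": 0, "gripper": 0}, {"ax": 0, "ay": 0, "az": 0, "x": 0, "y": 0, "z": 0, "gripper": 0}, {"ax": 0, "ay": 0, "az": 0, "x": 0, "y": 0, "z": 0, "gripper": 0}, {"ax": 0, "ay": 0, "az": 0, "x": 0, "y": 0, "z": 0, "gripper": 0}, {"ax": 0, "ay": 0, "az": 0, "x": 0, "y": 0, "z": 0, "gripper": 0}, {"ax": 0, "ay": 0, "az": 0, "x": 0, "y": 0, "z": 0, "gripper": 0}])

```text
clock: 49.52
ee_pos: [0.6633, 0.2155, 0.1261]
eef_rot: [[-0.064, 0.998, 0.002], [0.998, 0.064, 0.001], [0.0, 0.002, -1.0]]
contact_force: [0.6, -0.6, 4.2]
width: 0.0198
grip_force: 45.0
```

Call:
apply_moves(rows=[{"ax": 0, "ay": 0, "az": 0, "x": 0, "y": 0, "z": -0.02, "gripper": 0}, {"ax": 0, "ay": 0, "az": 0, "x": 0, "y": 0, "z": -0.03, "gripper": 0}, {"ax": 0, "ay": 0, "az": 0, "x": 0, "y": 0, "z": -0.04, "gripper": 0}, {"ax": 0, "ay": 0, "az": 0.0465, "x": 0, "y": 0, "z": -0.03, "gripper": 0}, {"ax": 0, "ay": 0, "az": 0, "x": 0, "y": 0, "z": 0, "gripper": 0}, {"ax": 0, "ay": 0, "az": 0, "x": 0, "y": 0, "z": 0, "gripper": 0}, {"ax": 0, "ay": 0, "az": 0, "x": 0, "y": 0, "z": 0, "gripper": 0}, {"ax": 0, "ay": 0, "az": 0, "x": 0, "y": 0, "z": 0, "gripper": 0}])

```text
clock: 50.18
ee_pos: [0.6618, 0.2151, 0.2411]
eef_rot: [[0.008, 1.0, -0.006], [1.0, -0.008, -0.001], [-0.001, -0.006, -1.0]]
contact_force: [0.2, -0.7, -2.2]
width: 0.0198
grip_force: 45.0
```

```bash
python3 -c "
from h import *
plan((.5455,.113,.21))"
```

```text
clock 50.18 pos [0.6618 0.2151 0.2411] yaw -0.48
local -0.1031 -0.1154 z 0.0311
```

Call:
apply_moves(rows=[{"ax": 0, "ay": 0, "az": 0, "x": -0.0258, "y": -0.0288, "z": 0, "gripper": 0}, {"ax": 0, "ay": 0, "az": 0, "x": -0.0258, "y": -0.0288, "z": 0, "gripper": 0}, {"ax": 0, "ay": 0, "az": 0, "x": -0.0258, "y": -0.0288, "z": 0, "gripper": 0}, {"ax": 0, "ay": 0, "az": 0, "x": -0.0257, "y": -0.029, "z": 0, "gripper": 0}, {"ax": 0, "ay": 0, "az": 0, "x": 0, "y": 0, "z": 0.012, "gripper": 0}, {"ax": 0, "ay": 0, "az": 0, "x": 0, "y": 0, "z": 0.01, "gripper": 0}, {"ax": 0, "ay": 0, "az": 0, "x": 0, "y": 0, "z": 0, "gripper": 0}, {"ax": 0, "ay": 0, "az": 0, "x": 0, "y": 0, "z": 0, "gripper": 0}])

```text
clock: 50.85
ee_pos: [0.5464, 0.1137, 0.2206]
eef_rot: [[0.008, 1.0, -0.004], [1.0, -0.008, -0.0], [-0.0, -0.004, -1.0]]
contact_force: [1.2, -0.1, -0.4]
width: 0.0198
grip_force: 45.0
```

```bash
python3 -c "
from h import *
plan((.5455,.113,.183))"
```

```text
clock 50.85 pos [0.5464 0.1137 0.2206] yaw -0.46
local -0.0007 -0.0009 z 0.0376
```

Call:
apply_moves(rows=[{"ax": 0, "ay": 0, "az": 0, "x": -0.0007, "y": -0.0009, "z": 0.012, "gripper": 0}, {"ax": 0, "ay": 0, "az": 0, "x": 0, "y": 0, "z": 0.008, "gripper": 0}, {"ax": 0, "ay": 0, "az": 0, "x": 0, "y": 0, "z": 0.005, "gripper": 0}, {"ax": 0, "ay": 0, "az": 0, "x": 0, "y": 0, "z": 0.005, "gripper": 0}, {"ax": 0, "ay": 0, "az": 0, "x": 0, "y": 0, "z": 0.004, "gripper": 0}, {"ax": 0, "ay": 0, "az": 0, "x": 0, "y": 0, "z": 0.003, "gripper": 0}, {"ax": 0, "ay": 0, "az": 0, "x": 0, "y": 0, "z": 0, "gripper": 0}, {"ax": 0, "ay": 0, "az": 0, "x": 0, "y": 0, "z": 0, "gripper": 0}])

```text
clock: 51.52
ee_pos: [0.5457, 0.1126, 0.1859]
eef_rot: [[0.009, 1.0, 0.0], [1.0, -0.009, 0.0], [0.0, 0.0, -1.0]]
contact_force: [0.0, -0.6, -1.3]
width: 0.0198
grip_force: 45.0
```

Call:
apply_moves(rows=[{"ax": 0, "ay": 0, "az": 0, "x": 0, "y": 0, "z": 0.003, "gripper": 0}, {"ax": 0, "ay": 0, "az": 0, "x": -0.005, "y": 0, "z": 0, "gripper": 0}, {"ax": 0, "ay": 0, "az": 0, "x": -0.009, "y": 0, "z": 0, "gripper": 0}, {"ax": 0, "ay": 0, "az": 0, "x": -0.012, "y": 0, "z": 0, "gripper": 0}, {"ax": 0, "ay": 0, "az": 0, "x": -0.014, "y": 0, "z": 0, "gripper": 0}, {"ax": 0, "ay": 0, "az": 0, "x": -0.014, "y": 0, "z": 0, "gripper": 0}, {"ax": 0, "ay": 0, "az": 0, "x": -0.014, "y": 0, "z": 0, "gripper": 0}, {"ax": 0, "ay": 0, "az": 0, "x": -0.014, "y": 0, "z": 0, "gripper": 0}])

```text
clock: 52.18
ee_pos: [0.5448, 0.0294, 0.1831]
eef_rot: [[0.009, 1.0, 0.0], [1.0, -0.009, 0.001], [0.001, 0.0, -1.0]]
contact_force: [0.1, 3.0, -1.1]
width: 0.0197
grip_force: 45.0
```

Call:
apply_moves(rows=[{"ax": 0, "ay": 0, "az": 0, "x": -0.014, "y": 0, "z": 0, "gripper": 0}, {"ax": 0, "ay": 0, "az": 0, "x": -0.014, "y": 0, "z": 0, "gripper": 0}, {"ax": 0, "ay": 0, "az": 0, "x": -0.014, "y": 0, "z": 0, "gripper": 0}, {"ax": 0, "ay": 0, "az": 0, "x": -0.014, "y": 0, "z": 0, "gripper": 0}, {"ax": 0, "ay": 0, "az": 0, "x": -0.014, "y": 0, "z": 0, "gripper": 0}, {"ax": 0, "ay": 0, "az": 0, "x": -0.012, "y": 0, "z": 0, "gripper": 0}, {"ax": 0, "ay": 0, "az": 0, "x": -0.01, "y": 0, "z": 0, "gripper": 0}, {"ax": 0, "ay": 0, "az": 0, "x": -0.008, "y": 0, "z": 0, "gripper": 0}])

```text
clock: 52.85
ee_pos: [0.5438, -0.0708, 0.1829]
eef_rot: [[0.01, 1.0, -0.0], [1.0, -0.01, 0.0], [0.0, -0.0, -1.0]]
contact_force: [-0.0, 3.1, -1.0]
width: 0.0199
grip_force: 45.0
```

Call:
apply_moves(rows=[{"ax": 0, "ay": 0, "az": 0, "x": -0.006, "y": 0, "z": 0, "gripper": 0}, {"ax": 0, "ay": 0, "az": 0, "x": -0.005, "y": 0, "z": 0, "gripper": 0}, {"ax": 0, "ay": 0, "az": 0, "x": -0.005, "y": 0, "z": 0, "gripper": 0}, {"ax": 0, "ay": 0, "az": 0, "x": -0.003, "y": 0, "z": 0, "gripper": 0}, {"ax": 0, "ay": 0, "az": 0, "x": -0.002, "y": 0, "z": 0, "gripper": 0}, {"ax": 0, "ay": 0, "az": 0, "x": 0, "y": 0, "z": 0, "gripper": 0}, {"ax": 0, "ay": 0, "az": 0, "x": 0, "y": 0, "z": 0, "gripper": 0}, {"ax": 0, "ay": 0, "az": 0, "x": 0, "y": 0, "z": 0, "gripper": 0}])

```text
clock: 53.52
ee_pos: [0.544, -0.0906, 0.1829]
eef_rot: [[0.008, 1.0, 0.0], [1.0, -0.008, -0.001], [-0.001, 0.0, -1.0]]
contact_force: [0.8, 0.4, -1.2]
width: 0.0198
grip_force: 45.0
```

Call:
apply_moves(rows=[{"ax": 0, "ay": 0, "az": 0, "x": -0.002, "y": 0, "z": 0, "gripper": 0}, {"ax": 0, "ay": 0, "az": 0, "x": -0.002, "y": 0, "z": 0, "gripper": 0}, {"ax": 0, "ay": 0, "az": 0, "x": -0.001, "y": 0, "z": 0, "gripper": 0}, {"ax": 0, "ay": 0, "az": 0, "x": 0, "y": 0, "z": 0, "gripper": 0}, {"ax": 0, "ay": 0, "az": 0, "x": 0, "y": 0, "z": 0, "gripper": 0}, {"ax": 0, "ay": 0, "az": 0, "x": 0, "y": 0, "z": 0, "gripper": 0}, {"ax": 0, "ay": 0, "az": 0, "x": 0, "y": 0, "z": 0, "gripper": 0}, {"ax": 0, "ay": 0, "az": 0, "x": 0, "y": 0, "z": 0, "gripper": 0}])

```text
clock: 54.18
ee_pos: [0.544, -0.0931, 0.1833]
eef_rot: [[0.007, 1.0, 0.001], [1.0, -0.007, 0.005], [0.005, 0.001, -1.0]]
contact_force: [-0.5, 7.4, 0.6]
width: 0.0198
grip_force: 45.0
```

Call:
apply_moves(rows=[{"ax": 0, "ay": 0, "az": 0, "x": -0.002, "y": 0, "z": 0, "gripper": 0}, {"ax": 0, "ay": 0, "az": 0, "x": -0.001, "y": 0, "z": 0, "gripper": 0}, {"ax": 0, "ay": 0, "az": 0, "x": 0, "y": 0, "z": 0, "gripper": 0}, {"ax": 0, "ay": 0, "az": 0, "x": 0, "y": 0, "z": 0, "gripper": 0}, {"ax": 0, "ay": 0, "az": 0, "x": 0, "y": 0, "z": 0, "gripper": 0}, {"ax": 0, "ay": 0, "az": 0, "x": 0, "y": 0, "z": 0, "gripper": 0}, {"ax": 0, "ay": 0, "az": 0, "x": 0, "y": 0, "z": 0, "gripper": 0}, {"ax": 0, "ay": 0, "az": 0, "x": 0, "y": 0, "z": 0, "gripper": 0}])

```text
clock: 54.85
ee_pos: [0.544, -0.0939, 0.1836]
eef_rot: [[0.006, 1.0, 0.001], [1.0, -0.006, 0.01], [0.01, 0.001, -1.0]]
contact_force: [-0.9, 13.8, 2.9]
width: 0.0197
grip_force: 45.0
```

Call:
apply_moves(rows=[{"ax": 0, "ay": 0, "az": 0, "x": 0.006, "y": 0, "z": 0, "gripper": 0}, {"ax": 0, "ay": 0, "az": 0, "x": 0.0055, "y": 0, "z": 0, "gripper": 0}, {"ax": 0, "ay": 0, "az": 0, "x": 0, "y": 0, "z": 0, "gripper": 0}, {"ax": 0, "ay": 0, "az": 0, "x": 0, "y": 0, "z": 0, "gripper": 0}, {"ax": 0, "ay": 0, "az": 0, "x": 0, "y": 0, "z": -0.01, "gripper": 0}, {"ax": 0, "ay": 0, "az": 0, "x": 0, "y": 0, "z": -0.012, "gripper": 0}, {"ax": 0, "ay": 0, "az": 0, "x": 0, "y": 0, "z": -0.005, "gripper": 0}, {"ax": 0, "ay": 0, "az": 0, "x": 0, "y": 0, "z": 0, "gripper": 0}])

```text
clock: 55.52
ee_pos: [0.545, -0.0876, 0.213]
eef_rot: [[0.009, 1.0, 0.005], [1.0, -0.009, -0.001], [-0.001, 0.005, -1.0]]
contact_force: [0.1, -0.7, -0.5]
width: 0.0198
grip_force: 45.0
```

Call:
apply_moves(rows=[{"ax": 0, "ay": 0, "az": 0, "x": 0.02, "y": 0, "z": 0, "gripper": 0}, {"ax": 0, "ay": 0, "az": 0, "x": 0.035, "y": 0, "z": 0, "gripper": 0}, {"ax": 0, "ay": 0, "az": 0, "x": 0.035, "y": 0, "z": 0, "gripper": 0}, {"ax": 0, "ay": 0, "az": 0, "x": 0.035, "y": 0, "z": 0, "gripper": 0}, {"ax": 0, "ay": 0, "az": 0, "x": 0.035, "y": 0, "z": 0, "gripper": 0}, {"ax": 0, "ay": 0, "az": 0, "x": 0.02, "y": 0, "z": -0.035, "gripper": 0}, {"ax": 0, "ay": 0, "az": -0.0465, "x": 0, "y": 0, "z": -0.03, "gripper": 0}, {"ax": 0, "ay": 0, "az": 0, "x": 0, "y": 0, "z": 0, "gripper": 0}])

```text
clock: 56.18
ee_pos: [0.5476, 0.0946, 0.2824]
eef_rot: [[-0.069, 0.998, 0.013], [0.998, 0.069, 0.001], [-0.0, 0.013, -1.0]]
contact_force: [0.3, -0.5, 0.8]
width: 0.02
grip_force: 45.0
```

```bash
python3 -c "
from h import *
plan((.6632,.2155,.126))"
```

```text
clock 56.18 pos [0.5476 0.0946 0.2824] yaw 3.94
local 0.1126 0.1237 z 0.1564
```

Call:
apply_moves(rows=[{"ax": 0, "ay": 0, "az": 0, "x": 0.0223, "y": 0.0246, "z": 0, "gripper": 0}, {"ax": 0, "ay": 0, "az": 0, "x": 0.0223, "y": 0.0246, "z": 0, "gripper": 0}, {"ax": 0, "ay": 0, "az": 0, "x": 0.0223, "y": 0.0246, "z": 0, "gripper": 0}, {"ax": 0, "ay": 0, "az": 0, "x": 0.0223, "y": 0.0246, "z": 0, "gripper": 0}, {"ax": 0, "ay": 0, "az": 0, "x": 0.0223, "y": 0.0246, "z": 0, "gripper": 0}, {"ax": 0, "ay": 0, "az": 0, "x": 0, "y": 0, "z": 0, "gripper": 0}, {"ax": 0, "ay": 0, "az": 0, "x": 0, "y": 0, "z": 0, "gripper": 0}, {"ax": 0, "ay": 0, "az": 0, "x": 0, "y": 0, "z": 0, "gripper": 0}])

```text
clock: 56.85
ee_pos: [0.6609, 0.2115, 0.274]
eef_rot: [[-0.063, 0.998, -0.002], [0.998, 0.063, -0.001], [-0.001, -0.002, -1.0]]
contact_force: [0.4, 1.0, -0.7]
width: 0.0198
grip_force: 45.0
```

```bash
python3 -c "
from h import *
plan((.6632,.2155,.126))"
```

```text
clock 56.85 pos [0.6609 0.2115 0.274 ] yaw 3.63
local 0.0039 0.0026 z 0.148
```

Call:
apply_moves(rows=[{"ax": 0, "ay": 0, "az": 0, "x": 0.0039, "y": 0.0022, "z": 0.02, "gripper": 0}, {"ax": 0, "ay": 0, "az": 0, "x": 0, "y": 0, "z": 0.035, "gripper": 0}, {"ax": 0, "ay": 0, "az": 0, "x": 0, "y": 0, "z": 0.035, "gripper": 0}, {"ax": 0, "ay": 0, "az": 0, "x": 0, "y": 0, "z": 0.025, "gripper": 0}, {"ax": 0, "ay": 0, "az": 0, "x": 0, "y": 0, "z": 0.015, "gripper": 0}, {"ax": 0, "ay": 0, "az": 0, "x": 0, "y": 0, "z": 0.009, "gripper": 0}, {"ax": 0, "ay": 0, "az": 0, "x": 0, "y": 0, "z": 0.005, "gripper": 0}, {"ax": 0, "ay": 0, "az": 0, "x": 0, "y": 0, "z": 0.003, "gripper": 0}])

```text
clock: 57.52
ee_pos: [0.663, 0.2155, 0.1289]
eef_rot: [[-0.063, 0.998, 0.001], [0.998, 0.063, 0.0], [0.0, 0.001, -1.0]]
contact_force: [0.2, 0.5, -1.4]
width: 0.0198
grip_force: 45.0
```

Call:
apply_moves(rows=[{"ax": 0, "ay": 0, "az": 0, "x": 0, "y": 0, "z": 0, "gripper": 0}, {"ax": 0, "ay": 0, "az": 0, "x": 0, "y": 0, "z": 0, "gripper": 0}, {"ax": 0, "ay": 0, "az": 0, "x": 0, "y": 0, "z": 0, "gripper": 0.5}, {"ax": 0, "ay": 0, "az": 0, "x": 0, "y": 0, "z": 0, "gripper": 0.5}, {"ax": 0, "ay": 0, "az": 0, "x": 0, "y": 0, "z": 0, "gripper": 0.5}, {"ax": 0, "ay": 0, "az": 0, "x": 0, "y": 0, "z": 0, "gripper": 0.5}, {"ax": 0, "ay": 0, "az": 0, "x": 0, "y": 0, "z": 0, "gripper": 0.5}, {"ax": 0, "ay": 0, "az": 0, "x": 0, "y": 0, "z": 0, "gripper": 0.5}])

```text
clock: 58.18
ee_pos: [0.663, 0.2163, 0.128]
eef_rot: [[-0.064, 0.998, 0.0], [0.998, 0.064, 0.0], [0.0, 0.0, -1.0]]
contact_force: [-0.1, 0.3, -0.2]
width: 0.047
grip_force: 0.0
```

Call:
apply_moves(rows=[{"ax": 0, "ay": 0, "az": 0, "x": 0, "y": 0, "z": -0.025, "gripper": 0.5}, {"ax": 0, "ay": 0, "az": 0, "x": 0, "y": 0, "z": -0.04, "gripper": 0.5}, {"ax": 0, "ay": 0, "az": 0, "x": 0, "y": 0, "z": -0.04, "gripper": 0.5}, {"ax": 0, "ay": 0, "az": -0.0735, "x": 0, "y": 0, "z": -0.025, "gripper": 0.5}, {"ax": 0, "ay": 0, "az": -0.0735, "x": 0, "y": 0, "z": -0.025, "gripper": 0.5}, {"ax": 0, "ay": 0, "az": -0.0735, "x": 0, "y": 0, "z": -0.025, "gripper": 0.5}, {"ax": 0, "ay": 0, "az": -0.0735, "x": 0, "y": 0, "z": -0.025, "gripper": 0.5}, {"ax": 0, "ay": 0, "az": -0.0735, "x": 0, "y": 0, "z": -0.025, "gripper": 0.5}])

```text
clock: 58.85
ee_pos: [0.6627, 0.2163, 0.3592]
eef_rot: [[-0.603, 0.798, 0.0], [0.798, 0.603, 0.0], [0.0, 0.0, -1.0]]
contact_force: [-0.8, 0.9, 0.6]
width: 0.0472
grip_force: 0.0
```

Call:
apply_moves(rows=[{"ax": 0, "ay": 0, "az": -0.0735, "x": 0, "y": 0, "z": -0.025, "gripper": 0.5}, {"ax": 0, "ay": 0, "az": -0.0735, "x": 0, "y": 0, "z": -0.025, "gripper": 0.5}, {"ax": 0, "ay": 0, "az": -0.0735, "x": 0, "y": 0, "z": -0.025, "gripper": 0.5}, {"ax": 0, "ay": 0, "az": -0.0735, "x": 0, "y": 0, "z": -0.025, "gripper": 0.5}, {"ax": 0, "ay": 0, "az": -0.0735, "x": 0, "y": 0, "z": -0.012, "gripper": 0.5}, {"ax": 0, "ay": 0, "az": -0.0735, "x": 0, "y": 0, "z": 0, "gripper": 0.5}, {"ax": 0, "ay": 0, "az": -0.0735, "x": 0, "y": 0, "z": 0, "gripper": 0.5}, {"ax": 0, "ay": 0, "az": -0.0735, "x": 0, "y": 0, "z": 0, "gripper": 0.5}])

```text
clock: 59.52
ee_pos: [0.6631, 0.2163, 0.4704]
eef_rot: [[-1.0, -0.0, 0.001], [-0.0, 1.0, 0.0], [-0.001, 0.0, -1.0]]
contact_force: [-0.2, 0.5, 0.8]
width: 0.0468
grip_force: 0.0
```

Call:
apply_moves(rows=[{"ax": 0, "ay": 0, "az": 0, "x": 0.0105, "y": -0.036, "z": 0, "gripper": 0.5}, {"ax": 0, "ay": 0, "az": 0, "x": 0.0105, "y": -0.036, "z": 0, "gripper": 0.5}, {"ax": 0, "ay": 0, "az": 0, "x": 0.0105, "y": -0.036, "z": 0, "gripper": 0.5}, {"ax": 0, "ay": 0, "az": 0, "x": 0.0105, "y": -0.036, "z": 0, "gripper": 0.5}, {"ax": 0, "ay": 0, "az": 0, "x": 0.0105, "y": -0.036, "z": 0, "gripper": 0.5}, {"ax": 0, "ay": 0, "az": 0, "x": 0.0105, "y": -0.036, "z": 0, "gripper": 0.5}, {"ax": 0, "ay": 0, "az": 0, "x": 0.0105, "y": -0.036, "z": 0, "gripper": 0.5}, {"ax": 0, "ay": 0, "az": 0, "x": 0.0105, "y": -0.036, "z": 0, "gripper": 0.5}])

```text
clock: 60.18
ee_pos: [0.5764, -0.0728, 0.4701]
eef_rot: [[-1.0, 0.005, 0.0], [0.005, 1.0, -0.0], [-0.0, -0.0, -1.0]]
contact_force: [0.5, -0.1, -0.1]
width: 0.047
grip_force: 0.0
```

```bash
python3 -c "
from h import *
plan((.5439,-.1786,.406))"
```

```text
clock 60.18 pos [ 0.5764 -0.0728  0.4701] yaw 89.69
local 0.0319 -0.106 z 0.0641
```

Call:
apply_moves(newtons=30, rows=[{"ax": 0, "ay": 0, "az": 0, "x": 0.0105, "y": -0.036, "z": 0, "gripper": 0.5}, {"ax": 0, "ay": 0, "az": 0, "x": 0.0105, "y": -0.036, "z": 0, "gripper": 0.5}, {"ax": 0, "ay": 0, "az": 0, "x": 0.0105, "y": -0.0325, "z": 0, "gripper": 0.5}, {"ax": 0, "ay": 0, "az": 0, "x": 0, "y": 0, "z": 0, "gripper": 0.5}, {"ax": 0, "ay": 0, "az": 0, "x": 0, "y": 0, "z": 0, "gripper": 0.5}, {"ax": 0, "ay": 0, "az": 0, "x": 0, "y": 0, "z": 0, "gripper": 0.5}, {"ax": 0, "ay": 0, "az": 0, "x": 0, "y": 0, "z": 0, "gripper": 0.5}, {"ax": 0, "ay": 0, "az": 0, "x": 0, "y": 0, "z": 0, "gripper": 0.5}])

```text
clock: 60.85
ee_pos: [0.5457, -0.1742, 0.47]
eef_rot: [[-1.0, 0.003, 0.0], [0.003, 1.0, 0.0], [-0.0, 0.0, -1.0]]
contact_force: [1.0, -1.0, 1.0]
width: 0.047
grip_force: 0.0
```

```bash
python3 -c "
from h import *
plan((.5439,-.1786,.406))"
```

```text
clock 60.85 pos [ 0.5457 -0.1742  0.47  ] yaw 89.81
local 0.0018 -0.0044 z 0.064
```

Call:
apply_moves(rows=[{"ax": 0, "ay": 0, "az": 0, "x": 0.0018, "y": -0.0044, "z": 0, "gripper": 0.5}, {"ax": 0, "ay": 0, "az": 0, "x": 0, "y": 0, "z": 0.025, "gripper": 0.5}, {"ax": 0, "ay": 0, "az": 0, "x": 0, "y": 0, "z": 0.025, "gripper": 0.5}, {"ax": 0, "ay": 0, "az": 0, "x": 0, "y": 0, "z": 0.014, "gripper": 0.5}, {"ax": 0, "ay": 0, "az": 0, "x": 0, "y": 0, "z": 0, "gripper": 0.5}, {"ax": 0, "ay": 0, "az": 0, "x": 0, "y": 0, "z": 0, "gripper": 0}, {"ax": 0, "ay": 0, "az": 0, "x": 0, "y": 0, "z": 0, "gripper": 0}, {"ax": 0, "ay": 0, "az": 0, "x": 0, "y": 0, "z": 0, "gripper": 0}])

```text
clock: 61.52
ee_pos: [0.5437, -0.1799, 0.4079]
eef_rot: [[-1.0, 0.005, 0.003], [0.005, 1.0, -0.001], [-0.003, -0.001, -1.0]]
contact_force: [0.0, -0.5, 0.2]
width: 0.0303
grip_force: 0.0
```

Call:
apply_moves(rows=[{"ax": 0, "ay": 0, "az": 0, "x": 0, "y": 0, "z": 0, "gripper": 0}, {"ax": 0, "ay": 0, "az": 0, "x": 0, "y": 0, "z": 0, "gripper": 0}, {"ax": 0, "ay": 0, "az": 0, "x": 0, "y": 0, "z": 0, "gripper": 0}, {"ax": 0, "ay": 0, "az": 0, "x": 0, "y": 0, "z": 0, "gripper": 0}, {"ax": 0, "ay": 0, "az": 0, "x": 0, "y": 0, "z": 0, "gripper": 0}, {"ax": 0, "ay": 0, "az": 0, "x": 0, "y": 0, "z": 0, "gripper": 0}, {"ax": 0, "ay": 0, "az": 0, "x": 0, "y": 0, "z": 0, "gripper": 0}, {"ax": 0, "ay": 0, "az": 0, "x": 0, "y": 0, "z": 0, "gripper": 0}])

```text
clock: 62.18
ee_pos: [0.5436, -0.1789, 0.4064]
eef_rot: [[-1.0, 0.004, 0.001], [0.004, 1.0, 0.002], [-0.001, 0.002, -1.0]]
contact_force: [0.2, 5.2, 2.3]
width: 0.011
grip_force: 30.0
```

Gripped. Lowering the door.

Call:
apply_moves(rows=[{"ax": 0, "ay": 0, "az": 0, "x": 0, "y": 0, "z": 0.008, "gripper": 0}, {"ax": 0, "ay": 0, "az": 0, "x": 0, "y": 0, "z": 0.015, "gripper": 0}, {"ax": 0, "ay": 0, "az": 0, "x": 0, "y": 0, "z": 0.018, "gripper": 0}, {"ax": 0, "ay": 0, "az": 0, "x": 0, "y": 0, "z": 0.018, "gripper": 0}, {"ax": 0, "ay": 0, "az": 0, "x": 0, "y": 0, "z": 0.018, "gripper": 0}, {"ax": 0, "ay": 0, "az": 0, "x": 0, "y": 0, "z": 0.015, "gripper": 0}, {"ax": 0, "ay": 0, "az": 0, "x": 0, "y": 0, "z": 0.008, "gripper": 0}, {"ax": 0, "ay": 0, "az": 0, "x": 0, "y": 0, "z": 0.004, "gripper": 0}])

```text
clock: 62.85
ee_pos: [0.5437, -0.179, 0.3018]
eef_rot: [[-1.0, 0.005, 0.001], [0.005, 1.0, 0.002], [-0.001, 0.002, -1.0]]
contact_force: [-1.3, 6.5, 15.6]
width: 0.0111
grip_force: 30.0
```

Call:
apply_moves(rows=[{"ax": 0, "ay": 0, "az": 0, "x": 0, "y": 0, "z": 0.002, "gripper": 0}, {"ax": 0, "ay": 0, "az": 0, "x": 0, "y": 0, "z": 0.002, "gripper": 0}, {"ax": 0, "ay": 0, "az": 0, "x": 0, "y": 0, "z": 0, "gripper": 0}, {"ax": 0, "ay": 0, "az": 0, "x": 0, "y": 0, "z": 0, "gripper": 0}, {"ax": 0, "ay": 0, "az": 0, "x": 0, "y": 0, "z": 0, "gripper": 0}, {"ax": 0, "ay": 0, "az": 0, "x": 0, "y": 0, "z": 0, "gripper": 0}, {"ax": 0, "ay": 0, "az": 0, "x": 0, "y": 0, "z": 0, "gripper": 0}, {"ax": 0, "ay": 0, "az": 0, "x": 0, "y": 0, "z": 0, "gripper": 0}])

```text
clock: 63.52
ee_pos: [0.5435, -0.1789, 0.3018]
eef_rot: [[-1.0, 0.005, 0.004], [0.005, 1.0, 0.001], [-0.004, 0.001, -1.0]]
contact_force: [-3.2, 6.1, 12.5]
width: 0.0111
grip_force: 30.0
```

Call:
apply_moves(rows=[{"ax": 0, "ay": 0, "az": 0, "x": 0, "y": 0, "z": 0, "gripper": 0.55}, {"ax": 0, "ay": 0, "az": 0, "x": 0, "y": 0, "z": 0, "gripper": 0.55}, {"ax": 0, "ay": 0, "az": 0, "x": 0, "y": 0, "z": 0, "gripper": 0.55}, {"ax": 0, "ay": 0, "az": 0, "x": 0, "y": 0, "z": 0, "gripper": 0.55}, {"ax": 0, "ay": 0, "az": 0, "x": 0, "y": 0, "z": 0, "gripper": 0.55}, {"ax": 0, "ay": 0, "az": 0, "x": 0, "y": 0, "z": -0.03, "gripper": 0.55}, {"ax": 0, "ay": 0, "az": 0, "x": 0, "y": 0, "z": -0.04, "gripper": 0.55}, {"ax": 0, "ay": 0, "az": 0, "x": 0, "y": 0, "z": 0, "gripper": 0.55}])

```text
clock: 64.18
ee_pos: [0.5445, -0.1808, 0.3757]
eef_rot: [[-1.0, 0.006, 0.011], [0.006, 1.0, -0.006], [-0.011, -0.005, -1.0]]
contact_force: [0.1, -0.0, 1.5]
width: 0.0517
grip_force: 0.0
```

Call:
apply_moves(rows=[{"ax": 0, "ay": 0, "az": 0, "x": 0.0245, "y": -0.0243, "z": 0, "gripper": 0.55}, {"ax": 0, "ay": 0, "az": 0, "x": 0.0245, "y": -0.0243, "z": 0, "gripper": 0.55}, {"ax": 0, "ay": 0, "az": 0, "x": 0.0245, "y": -0.0243, "z": 0, "gripper": 0.55}, {"ax": 0, "ay": 0, "az": 0, "x": 0.0245, "y": -0.0243, "z": 0, "gripper": 0.55}, {"ax": 0, "ay": 0, "az": 0, "x": 0, "y": 0, "z": 0, "gripper": 0.55}, {"ax": 0, "ay": 0, "az": 0, "x": 0, "y": 0, "z": 0, "gripper": 0.55}, {"ax": 0, "ay": 0, "az": 0, "x": 0, "y": 0, "z": 0, "gripper": 0.55}, {"ax": 0, "ay": 0, "az": 0, "x": 0, "y": 0, "z": 0, "gripper": 0.55}])

```text
clock: 64.85
ee_pos: [0.4455, -0.2761, 0.3676]
eef_rot: [[-1.0, 0.005, 0.0], [0.005, 1.0, 0.0], [-0.0, 0.0, -1.0]]
contact_force: [0.8, -0.0, -0.3]
width: 0.0516
grip_force: 0.0
```

```bash
python3 -c "
from h import *
plan((.4448,-.2755,.311))
im,c=snap('wrist','w11')
hsv=cv2.cvtColor(np.ascontiguousarray(im),cv2.COLOR_RGB2HSV);H,S,V=[hsv[:,:,i].astype(int) for i in range(3)]
m=(((H<6)|(H>172))&(S>150)&(V>90)).astype(np.uint8); m[:,:150]=0;m[:,350:]=0;m[:150]=0;m[290:]=0
ct=max(cv2.findContours(m,0,2)[0],key=cv2.contourArea); print(cv2.boundingRect(ct),'pred ball',proj(c,(.4445,-.276,.234),1))"
```

```text
clock 64.85 pos [ 0.4455 -0.2761  0.3676] yaw 89.74
local 0.0007 0.0006 z 0.0566
(243, 188, 26, 34) pred ball (np.float64(253.02497977455857), np.float64(209.13016343827496))
```

Call:
apply_moves(newtons=20, rows=[{"ax": 0, "ay": 0, "az": 0, "x": 0, "y": 0.002, "z": 0.02, "gripper": 0.55}, {"ax": 0, "ay": 0, "az": 0, "x": 0, "y": 0, "z": 0.022, "gripper": 0.55}, {"ax": 0, "ay": 0, "az": 0, "x": 0, "y": 0, "z": 0.014, "gripper": 0.55}, {"ax": 0, "ay": 0, "az": 0, "x": 0, "y": 0, "z": 0, "gripper": 0.55}, {"ax": 0, "ay": 0, "az": 0, "x": 0, "y": 0, "z": 0, "gripper": 0}, {"ax": 0, "ay": 0, "az": 0, "x": 0, "y": 0, "z": 0, "gripper": 0}, {"ax": 0, "ay": 0, "az": 0, "x": 0, "y": 0, "z": 0, "gripper": 0}, {"ax": 0, "ay": 0, "az": 0, "x": 0, "y": 0, "z": 0, "gripper": 0}])

```text
clock: 65.57
ee_pos: [0.4454, -0.2748, 0.3134]
eef_rot: [[-1.0, 0.005, 0.002], [0.005, 1.0, -0.002], [-0.002, -0.002, -1.0]]
contact_force: [-0.0, -0.3, 0.7]
width: 0.0283
grip_force: 0.0
```

Call:
apply_moves(rows=[{"ax": 0, "ay": 0, "az": 0, "x": 0, "y": 0, "z": 0, "gripper": 0}, {"ax": 0, "ay": 0, "az": 0, "x": 0, "y": 0, "z": 0, "gripper": 0}, {"ax": 0, "ay": 0, "az": 0, "x": 0, "y": 0.006, "z": 0, "gripper": 0}, {"ax": 0, "ay": 0, "az": 0, "x": 0, "y": 0.008, "z": 0, "gripper": 0}, {"ax": 0, "ay": 0, "az": 0, "x": 0, "y": 0.008, "z": 0, "gripper": 0}, {"ax": 0, "ay": 0, "az": 0, "x": 0, "y": 0.008, "z": 0, "gripper": 0}, {"ax": 0, "ay": 0, "az": 0, "x": 0, "y": 0.004, "z": 0, "gripper": 0}, {"ax": 0, "ay": 0, "az": 0, "x": 0, "y": 0.002, "z": 0, "gripper": 0}])

```text
clock: 66.23
ee_pos: [0.4455, -0.2382, 0.3129]
eef_rot: [[-1.0, 0.005, 0.002], [0.005, 1.0, -0.002], [-0.002, -0.002, -1.0]]
contact_force: [1.3, -6.8, 4.2]
width: 0.0195
grip_force: 20.0
```

Call:
apply_moves(rows=[{"ax": 0, "ay": 0, "az": 0, "x": 0, "y": 0.001, "z": 0, "gripper": 0}, {"ax": 0, "ay": 0, "az": 0, "x": 0, "y": 0, "z": 0, "gripper": 0}, {"ax": 0, "ay": 0, "az": 0, "x": 0, "y": 0, "z": 0, "gripper": 0}, {"ax": 0, "ay": 0, "az": 0, "x": 0, "y": 0, "z": 0, "gripper": 0}, {"ax": 0, "ay": 0, "az": 0, "x": 0, "y": 0, "z": 0, "gripper": 0}, {"ax": 0, "ay": 0, "az": 0, "x": 0, "y": 0, "z": 0, "gripper": 0}, {"ax": 0, "ay": 0, "az": 0, "x": 0, "y": 0, "z": 0, "gripper": 0}, {"ax": 0, "ay": 0, "az": 0, "x": 0, "y": 0, "z": 0, "gripper": 0}])

```text
clock: 66.9
ee_pos: [0.4455, -0.2382, 0.3129]
eef_rot: [[-1.0, 0.006, 0.002], [0.006, 1.0, -0.003], [-0.002, -0.003, -1.0]]
contact_force: [2.6, -3.1, 5.4]
width: 0.0195
grip_force: 20.0
```

Call:
apply_moves(rows=[{"ax": 0, "ay": 0, "az": 0, "x": 0, "y": 0.002, "z": 0, "gripper": 0}, {"ax": 0, "ay": 0, "az": 0, "x": 0, "y": 0.001, "z": 0, "gripper": 0}, {"ax": 0, "ay": 0, "az": 0, "x": 0, "y": 0.001, "z": 0, "gripper": 0}, {"ax": 0, "ay": 0, "az": 0, "x": 0, "y": 0, "z": 0, "gripper": 0}, {"ax": 0, "ay": 0, "az": 0, "x": 0, "y": 0, "z": 0, "gripper": 0}, {"ax": 0, "ay": 0, "az": 0, "x": 0, "y": 0, "z": 0, "gripper": 0}, {"ax": 0, "ay": 0, "az": 0, "x": 0, "y": 0, "z": 0, "gripper": 0}, {"ax": 0, "ay": 0, "az": 0, "x": 0, "y": 0, "z": 0, "gripper": 0}])

```text
clock: 67.57
ee_pos: [0.4455, -0.2374, 0.3129]
eef_rot: [[-1.0, 0.009, 0.003], [0.009, 1.0, -0.011], [-0.003, -0.011, -1.0]]
contact_force: [1.7, -13.9, 3.6]
width: 0.0196
grip_force: 20.0
```

Against the forward stop. I'll release, rise, back away and take the last look.

Call:
apply_moves(rows=[{"ax": 0, "ay": 0, "az": 0, "x": 0, "y": -0.004, "z": 0, "gripper": 0}, {"ax": 0, "ay": 0, "az": 0, "x": 0, "y": 0, "z": 0, "gripper": 0.6}, {"ax": 0, "ay": 0, "az": 0, "x": 0, "y": 0, "z": 0, "gripper": 0.6}, {"ax": 0, "ay": 0, "az": 0, "x": 0, "y": 0, "z": 0, "gripper": 0.6}, {"ax": 0, "ay": 0, "az": 0, "x": 0, "y": 0, "z": 0, "gripper": 0.6}, {"ax": 0, "ay": 0, "az": 0, "x": 0, "y": 0, "z": -0.03, "gripper": 0.6}, {"ax": 0, "ay": 0, "az": 0, "x": 0, "y": 0, "z": -0.04, "gripper": 0.6}, {"ax": 0, "ay": 0, "az": 0, "x": 0, "y": 0, "z": -0.03, "gripper": 0.6}])

```text
clock: 68.23
ee_pos: [0.4448, -0.2369, 0.4129]
eef_rot: [[-1.0, 0.005, -0.001], [0.005, 1.0, 0.001], [0.001, 0.001, -1.0]]
contact_force: [-0.5, -0.7, 0.8]
width: 0.0562
grip_force: 0.0
```

Call:
apply_moves(rows=[{"ax": 0, "ay": 0, "az": 0, "x": 0.02, "y": 0.02, "z": 0, "gripper": 0.6}, {"ax": 0, "ay": 0, "az": 0, "x": 0.02, "y": 0.03, "z": 0, "gripper": 0.6}, {"ax": 0, "ay": 0, "az": 0, "x": 0.02, "y": 0.03, "z": 0, "gripper": 0.6}, {"ax": 0, "ay": 0, "az": 0, "x": 0.02, "y": 0.03, "z": 0, "gripper": 0.6}, {"ax": 0, "ay": 0, "az": 0, "x": 0.02, "y": 0.03, "z": 0, "gripper": 0.6}, {"ax": 0, "ay": 0, "az": 0, "x": 0, "y": 0.02, "z": 0, "gripper": 0.6}, {"ax": 0, "ay": 0, "az": 0, "x": 0, "y": 0, "z": 0, "gripper": 0.6}, {"ax": 0, "ay": 0, "az": 0, "x": 0, "y": 0, "z": 0, "gripper": 0.6}])

```text
clock: 68.9
ee_pos: [0.3457, -0.0763, 0.4117]
eef_rot: [[-1.0, 0.003, 0.0], [0.003, 1.0, -0.0], [-0.0, -0.0, -1.0]]
contact_force: [-0.0, 0.0, -0.6]
width: 0.0565
grip_force: 0.0
```

Run:
```python
from h import *
im,c=snap('scene','s5'); s=ctrl.read_state(); print(s['clock'],s['ee_pos'],s['contact_force'])
cv2.imwrite('pics/s5c.png',cv2.resize(cv2.imread('pics/s5.png')[70:280,30:310],(800,600),interpolation=2))
```

```text
68.95 [ 0.34601924 -0.07706476  0.41146936] [ 0.76055739  0.43866128 -0.20569313]
```

View pics/s5c.png

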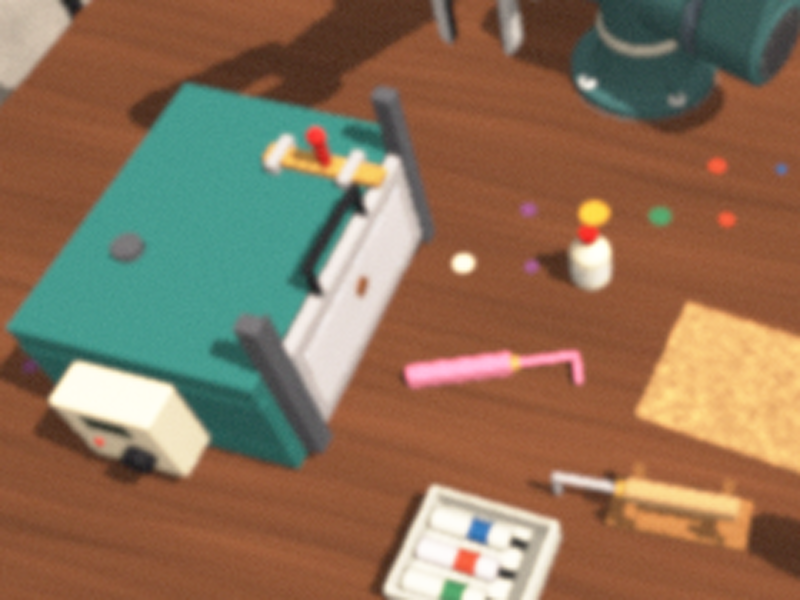

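The door is down and the bolt is shot over it, with the knob at (318,140) and the nose at (380,175). The hook lies in its cradle at (680,495), and the mat is empty.

```bash
python3 -c "
from bench import ctrl
print(ctrl.close_job())"
```

```text
the job is handed in; nothing more can be done
None
```

The job is handed in: all four holders on the mat (blue, rust red, the mat's green one and purple) went onto the tray upright, the tray is home, the door is down with the bolt shot over it, and the hook is back in its cradle.

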